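Set out a soldering place on the jewellery bench

ROBOT

A 6-joint arm with a two-finger parallel gripper is mounted at the origin on the work surface. World frame = base frame: x ahead of the robot, y to its left, z up, the work surface at z = 0. Lengths are in m, angles in rad, forces in N, time in s.
With the tool pointing down it reaches from about 0.275 to 0.725 m from the base axis. Payload 15.9 kg.
Tool frame: the origin (TCP) lies midway between the tips of the shut fingers; the grasp point (between the pads) lies 19 mm behind it; z points along the fingers, y is the line along which they close (so a half turn about z gives the same grasp; the last joint's range is limited). The gripper opens to 85 mm and grips with 20 to 120 N. Pads are 22 mm wide; open, the fingers measure 114 mm over their backs; the gripper's body (76 mm by 85 mm) begins 54 mm behind the grasp point. The pads swing forward as they close: fully open they stand 13 mm farther back than shut.
Start: joints at [1.238, 0.213, -0.034, 1.323, 0, 1.571], TCP at [0.163, 0.473, 0.208] pointing down, gripper open.
Joint ranges: [-2.98, 2.98], [-0.74, 1.72], [-1.14, 1.35], [-2.1, 2.04], [-1.57, 1.44], [-3.14, 3.14]. Speed limits (rad/s): [1.89, 1.89, 2.39, 2.57, 3.14, 3.14].

INTERFACE

Orientations are given as [roll, pitch, yaw] about the fixed x, y, z axes, in that order (R = Rz(yaw) Ry(pitch) Rx(roll)).
In Python, from cell import manip gives the robot as it stands.
- The arm moves only by the tool jog_arm, never from a script. Its argument "increments" is a list of rows, each an object of numbers: "tx", "ty", "tz": the shift along the tool's x, y, z in cm; "ax", "ay", "az": the turn, a rotation vector about the tool's x, y, z in rad. In form: [{"tx": .., "ty": .., "tz": .., "ax": .., "ay": .., "az": ..}, ...]. A call has 1 to 20 rows; each row is the pose to reach, as a shift and turn from the pose commanded when the call began, along the tool's axes at that moment; what a row does not reach only later rows make up. A row lasts 1/10 s, in which the tool goes at most 50 mm and 8.59 degrees, less where a joint would pass 70% of its speed; a pose out of reach is approached as far as the arm can. A call with a gripper value outside its range is refused whole. "gripper" is the finger opening in cm, from 0 to 8.54, set as the call begins (left out, the last holds). The fingers move at their own pace and stop on an object; the grip force is fixed at half the most. Time passes only in rows, so rows that repeat a pose let the fingers close. It gives the time, the measured TCP pose, the force, the opening and the grip force at its end, in the units of the state.
- manip.get_obs(): the state, without advancing time (a new reading comes with each control period).
- manip.capture(name): name is "scene" or "top"; returns a dict with "img" (420x560x3 uint8, red, green, blue), "vertical_fov" (degrees; the focal length in pixels is half the picture's height over the tangent of half this angle, whatever the lens; pixels are square), "cx", "cy" (the principal point, pixels), "world_from_camera" (4x4, takes a point from camera to world coordinates). Camera axes: x right, y down, z forward; pixel columns grow to the right and rows downward; lengths in m; the calibration is good to about 2 mm. A picture is of the moment at which its call begins. There is no depth.
- manip.job_done(): hands the job in; it is judged then, once.
The state is a dict: "t": time; "joint_positions": joint angles; "joint_velocities": joint speeds; "joint_efforts": joint torques, N m; "eef_pos": TCP position; "tool_rot": TCP orientation; "contact_force": force on the tool from outside, world axes, zero at the start; "wrist_torque": the same for the moment, N m; "width": finger opening in m; "grasp_force": force on a finger pad.
Only numpy, scipy, OpenCV 4.12 (cv2) and the standard library are available. Lean on these libraries where they do the work, as an engineer would, in place of code of your own. Each camera call takes 0.05 s, during which the arm holds its last target. There are 200 camera calls.

TASK

Set out the soldering place: lay the charcoal block flat in the middle of the white soldering board and the brass collar flat in the middle of the charcoal block; then, on the row of cork coasters that leads away from the board, stand the flux jar on the coaster next to the board, the dish on the one at the far end, and the steel doming block on the one between them. Everything stands upright in the middle of its place; set things down rather than drop them, and leave the salt tin behind the row where it is.

Things in the scene. Friction and masses are not known exactly. Their poses are not given: they have to be found in the camera images.
- charcoal: Black rectangular charcoal soldering block, loose, 55 mm (x) by 90 mm (y) by 28 mm high, about 0.09 kg; easily gripped across its 55 mm width, fingers closing along its x axis. Its y axis (long side) starts within about 30 degrees of the world y axis. Origin: centre of its underside, z up.
- collar: Brass collar (a short open tube), loose, lying flat, 44 mm outside and 36 mm inside diameter, 14 mm high, about 0.06 kg. Origin: centre of its underside, z up.
- flux_jar: Small round amber glass jar with a white lid and a paper label, closed, loose, 48 mm diameter and 55 mm high, about 0.12 kg. Origin: centre of its underside, z up.
- dish: Small open round white porcelain dish, loose, straight-sided, 54 mm diameter at the rim and 28 mm high, wall 4 mm, about 0.07 kg. Origin: centre of its underside, z up.
- doming_block: Steel doming block, a 42 mm cube with round hollows (only drawn on) in its faces, loose, about 0.5 kg. The sides are square to its x and y axes and start within about 35 degrees of the world axes. A large hollow is on its top. Origin: centre of its underside, z up.
- board: White square ceramic soldering board with a few scorch marks, fixed to the bench, 120 by 120 mm and 15 mm high, at one end of the row of coasters, the robot's left or right. Origin: centre of its underside, z up.
- coaster_a: One of three alike round cork coasters, fixed to the bench, 84 mm across and 6 mm high. The three stand in a rough row about 120 mm apart that leads away from the soldering board, to the board's left or right; which of them is next to the board changes from start to start, so judge by their places, not their names. Origin: centre of its underside, z up.
- coaster_b: One of three alike round cork coasters, fixed to the bench, 84 mm across and 6 mm high. The three stand in a rough row about 120 mm apart that leads away from the soldering board, to the board's left or right; which of them is next to the board changes from start to start, so judge by their places, not their names. Origin: centre of its underside, z up.
- coaster_c: One of three alike round cork coasters, fixed to the bench, 84 mm across and 6 mm high. The three stand in a rough row about 120 mm apart that leads away from the soldering board, to the board's left or right; which of them is next to the board changes from start to start, so judge by their places, not their names. Origin: centre of its underside, z up.
- salt_tin: Bystander: closed round grey metal tin of pickling salt, loose, 60 mm diameter and 65 mm high, standing behind the row (beyond it, as the robot sees it); to be left alone. Origin: centre of its underside, z up.
There are look-alikes about, which are no part of the job. Leave any purple look-alike of the flux_jar alone.

How it is judged:
By the outcome, as a careful person would: the job done as asked, in the order asked, and still so for the second after the job is handed in, with the robot touching nothing.
It also fails if it takes over 120 s, if anything falls off the work surface, if the arm or the gripper's body presses on something with over 40 N, if the wrist force passes 120 N, or if a joint passes its speed limit or range.

## Working session

There is one attempt and no reset: what is moved stays moved. The work goes in short steps, Python scripts to look and compute and a tool call to move; the robot and the scene stay as the last step left them, time stands still between calls to the robot, and variables do not carry over. Pictures are saved under pics/ and viewed, at most 14 in all, crops included, and the job is handed in when it is done.

Besides the shell and the picture viewer there is one more tool, called after "Call:" by a JSON object that holds its "op" and its "data", one argument or row to a line. jog_arm: Moves the arm, as the interface text tells. Its arguments: {"type":"object","properties":{"increments":{"type":"array","items":{"type":"object","properties":{"tx":{"type":"number"},"ty":{"type":"number"},"tz":{"type":"number"},"ax":{"type":"number"},"ay":{"type":"number"},"az":{"type":"number"}}}},"gripper":{"type":"number"}},"required":["increments"]}

```bash
mkdir -p pics; cat > h.py <<'E'
import numpy as np, cv2
from cell import manip
def cap(n,f=None):
    d=manip.capture(n)
    if f: cv2.imwrite('pics/'+f,d['img'][:,:,::-1])
    return d
def par(d):
    f=d['img'].shape[0]/2/np.tan(np.radians(d['vertical_fov'])/2); return f,d['cx'],d['cy'],np.array(d['world_from_camera'])
def unproj(d,u,v,z):
    f,cx,cy,T=par(d); r=T[:3,:3]@np.array([(u-cx)/f,(v-cy)/f,1]); o=T[:3,3]
    return o+r*(z-o[2])/r[2]
def proj(d,p):
    f,cx,cy,T=par(d); c=T[:3,:3].T@(np.array(p)-T[:3,3]); return c[0]/c[2]*f+cx,c[1]/c[2]*f+cy
E
python3 - <<'E'
from h import *
for n in('scene','top'):
    d=cap(n,n+'0.png'); print(n,{k:(np.round(v,3).tolist() if k!='img' else 0) for k,v in d.items()})
print(manip.get_obs())
E
```

```text
scene {'img': 0, 'vertical_fov': 49.769, 'cx': 284.488, 'cy': 210.668, 'world_from_camera': [[0.487, 0.509, -0.71, 1.258], [0.873, -0.291, 0.391, -0.383], [-0.008, -0.81, -0.586, 0.589], [0.0, 0.0, 0.0, 1.0]]}
top {'img': 0, 'vertical_fov': 49.793, 'cx': 289.313, 'cy': 212.465, 'world_from_camera': [[0.01, -0.99, 0.141, 0.406], [-1.0, -0.011, -0.006, 0.02], [0.007, -0.14, -0.99, 1.1], [0.0, 0.0, 0.0, 1.0]]}
{'t': 0.1, 'joint_positions': array([ 1.23802548e+00,  2.13306471e-01, -3.49495902e-02,  1.32348748e+00,
        2.61582326e-05,  1.57075883e+00]), 'joint_velocities': array([-4.28086926e-04, -1.18481537e-03,  1.01645496e-03,  1.72393610e-03,
       -4.50121160e-05, -1.23065598e-04]), 'joint_efforts': array([-2.34208492e-03, -6.87248611e+01,  4.87802303e+01,  1.21942774e-02,
       -5.30461000e-05, -1.79257091e-05]), 'eef_pos': array([0.16322398, 0.47228629, 0.20778445]), 'tool_rot': array([-3.14064544e+00, -2.61937416e-05,  2.80885929e+00]), 'contact_force': array([-0.77777019,  0.5909373 , -0.18089638]), 'wrist_torque': array([-0.01459525,  0.04710691, -0.05119528]), 'grasp_force': 0.0, 'width': 0.0854303495306017}
```

View pics/top0.png

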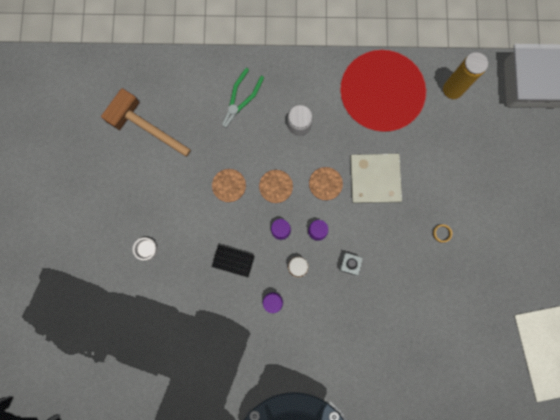

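View pics/scene0.png

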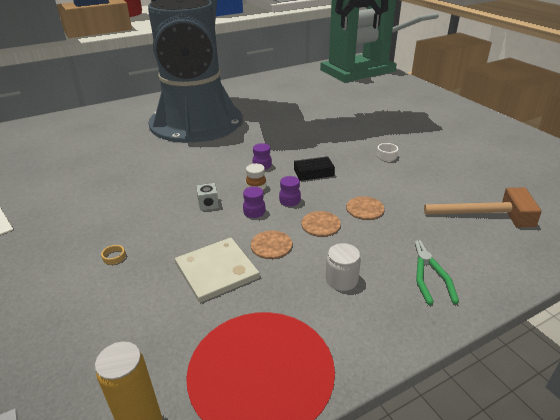

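```bash
python3 - <<'E'
from h import *
a=cv2.imread('pics/top0.png');b=cv2.imread('pics/scene0.png')
A=cv2.resize(a[140:320,120:470],None,fx=2.28,fy=2.28,interpolation=cv2.INTER_CUBIC)[:400]
cv2.imwrite('pics/c1.png',A)
cv2.imwrite('pics/c2.png',cv2.resize(b[130:300,90:420],None,fx=2.4,fy=2.4,interpolation=cv2.INTER_CUBIC))
d=cap('top');e=cap('scene')
P=dict(coA=(229,185,.006),coB=(276,186,.006),coC=(326,184,.006),board=(376,178,.015),collar=(443,233.5,.014),flux=(298,266,.055),dish=(144,249,.028),dome=(351,264,.042),char=(233,261,.028),salt=(300,118,.065),p1=(281,229,.055),p2=(318,230,.055),p3=(272,303,.055))
for k,(u,v,z) in P.items():
    p=unproj(d,u,v,z); print(k,p.round(4),np.round(proj(e,p),1))
E
```

```text
coA [0.6275 0.1622 0.006 ] [362.8 207.2]
coB [0.6263 0.0466 0.006 ] [318.5 222.7]
coC [ 0.6328 -0.0766  0.006 ] [268.3 242.9]
board [ 0.6474 -0.1984  0.015 ] [213.6 264.5]
collar [ 0.5127 -0.3583  0.014 ] [110.2 251.5]
flux [ 0.4301 -0.0077  0.055 ] [253.6 168.2]
dish [0.4669 0.3553 0.028 ] [385.7 147.9]
dome [ 0.4363 -0.1313  0.042 ] [204.9 188.7]
char [0.4409 0.1447 0.028 ] [311.7 163.9]
salt [ 0.78   -0.0096  0.065 ] [340.  251.8]
p1 [0.515  0.0323 0.055 ] [286.7 180.5]
p2 [ 0.5136 -0.0535  0.055 ] [251.4 190.8]
p3 [0.3462 0.0506 0.055 ] [259.9 147.4]
```

View pics/c1.png

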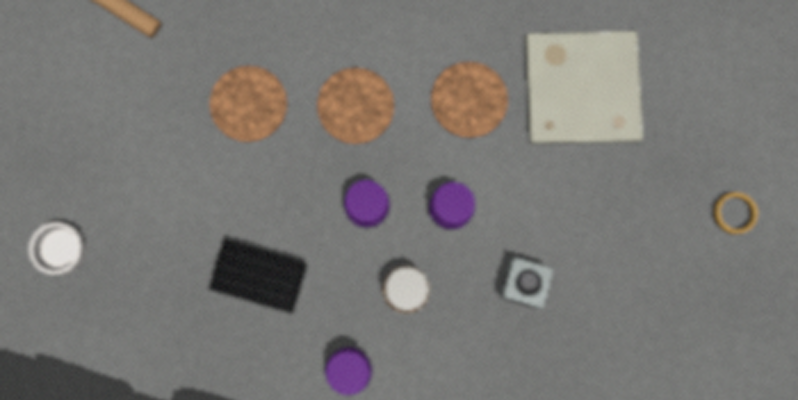

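View pics/c2.png

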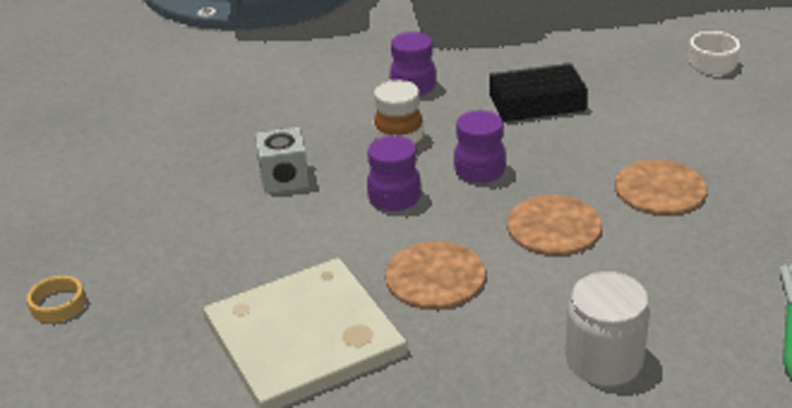

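```bash
cat >> h.py <<'E'
def go(x,y,z,yaw=None):
    o=manip.get_obs(); p=o['eef_pos']; y0=o['tool_rot'][2]; c,s=np.cos(y0),np.sin(y0)
    dx,dy,dz=(np.array([x,y,z])-p)*100
    print('t',round(o['t'],2),'pos',p.round(4),'rot',o['tool_rot'].round(4)); print('tx %.2f ty %.2f tz %.2f'%(c*dx+s*dy,s*dx-c*dy,-dz), '' if yaw is None else 'az %.3f'%((y0-yaw+np.pi/2)%np.pi-np.pi/2))
E
python3 - <<'E'
from h import *
d=cap('top');e=cap('scene')
C=lambda u,v:(u/2.28+120-.3,v/2.28+140-.3)
S=lambda u,v:(u/2.4+90-.3,v/2.4+130-.3)
def quad(name,L,f,d,z):
    P=np.array([unproj(d,*f(*q),z)[:2] for q in L]); m=P.mean(0)
    print(name,m.round(4),[np.round(np.linalg.norm(P[i]-P[(i+1)%4]),4) for i in range(4)],[round(float(np.degrees(np.arctan2(*(P[(i+1)%4]-P[i])[::-1]))),1) for i in range(4)])
quad('char top',[(225,237),(307,262),(293,311),(209,289)],C,d,.028)
quad('char sc',[(490,95),(573,66),(586,90),(500,119)][:0] or [(490,95),(574,66),(586,88),(502,103)],S,e,.028)
quad('board top',[(527,33),(637,31),(643,140),(531,142)],C,d,.015)
quad('board sc',[(205,309),(338,259),(406,347),(264,402)],S,e,.015)
quad('dome top',[(513,256),(552,262),(545,306),(504,298)],C,d,.042)
quad('dome sc',[(256,133),(298,129),(306,157),(260,162)],S,e,.042)
for n,a in dict(coC=(436,274),coB=(555,224),coA=(661,186)).items(): print(n,unproj(e,*S(*a),.004).round(4))
for n,a in dict(coC=(469,99.5),coB=(356,105.5),coA=(248,104)).items(): print(n,unproj(d,*C(*a),.005).round(4))
print('collar',unproj(e,*S(57,292),.014).round(4),unproj(d,*C(737,213),.012).round(4))
go(.441,.145,.15,np.pi/2)
E
```

```text
char top [0.4428 0.1446] [np.float64(0.0892), np.float64(0.0521), np.float64(0.0897), np.float64(0.0558)] [-106.3, 165.2, 76.1, -15.3]
char sc [0.4537 0.1436] [np.float64(0.1066), np.float64(0.0465), np.float64(0.0907), np.float64(0.0196)] [94.0, -18.6, -101.0, -172.5]
board top [ 0.6487 -0.1986] [np.float64(0.1195), np.float64(0.1198), np.float64(0.1198), np.float64(0.1196)] [-88.2, -178.3, 91.7, 1.5]
board sc [ 0.6527 -0.1954] [np.float64(0.1164), np.float64(0.122), np.float64(0.1133), np.float64(0.117)] [92.6, 1.1, -89.9, -177.4]
dome top [ 0.4394 -0.1325] [np.float64(0.0403), np.float64(0.0454), np.float64(0.0424), np.float64(0.0438)] [-98.1, 170.3, 79.6, -12.5]
dome sc [ 0.4433 -0.1305] [np.float64(0.039), np.float64(0.049), np.float64(0.0411), np.float64(0.0496)] [70.4, -13.5, -108.5, 163.9]
coC [ 0.6363 -0.0714  0.004 ]
coB [0.6278 0.0519 0.004 ]
coA [0.6278 0.1685 0.004 ]
coC [ 0.6346 -0.0752  0.005 ]
coB [0.6266 0.047  0.005 ]
coA [0.6269 0.1636 0.005 ]
collar [ 0.5154 -0.3528  0.014 ] [ 0.5138 -0.3589  0.012 ]
t 0.3 pos [0.1633 0.4724 0.208 ] rot [-3.1412 -0.      2.8088]
tx -36.94 ty -21.88 tz 5.80 az 1.238
```

Call:
{"op": "jog_arm", "data": {
  "increments": [
    {"tx": -37.1, "ty": -21.8, "tz": 7.8, "az": 1.497},
    {"tx": -37.1, "ty": -21.8, "tz": 7.8, "az": 1.497},
    {"tx": -37.1, "ty": -21.8, "tz": 7.8, "az": 1.497},
    {"tx": -37.1, "ty": -21.8, "tz": 7.8, "az": 1.497},
    {"tx": -37.1, "ty": -21.8, "tz": 7.8, "az": 1.497},
    {"tx": -37.1, "ty": -21.8, "tz": 7.8, "az": 1.497},
    {"tx": -37.1, "ty": -21.8, "tz": 7.8, "az": 1.497},
    {"tx": -37.1, "ty": -21.8, "tz": 7.8, "az": 1.497},
    {"tx": -37.1, "ty": -21.8, "tz": 7.8, "az": 1.497},
    {"tx": -37.1, "ty": -21.8, "tz": 7.8, "az": 1.497},
    {"tx": -37.1, "ty": -21.8, "tz": 7.8, "az": 1.497},
    {"tx": -37.1, "ty": -21.8, "tz": 7.8, "az": 1.497},
    {"tx": -37.1, "ty": -21.8, "tz": 7.8, "az": 1.497},
    {"tx": -37.1, "ty": -21.8, "tz": 7.8, "az": 1.497},
    {"tx": -37.1, "ty": -21.8, "tz": 7.8, "az": 1.497},
    {"tx": -37.1, "ty": -21.8, "tz": 7.8, "az": 1.497}
  ]
}}

```text
$.increments[0]: bad value
```

Call:
{"op": "jog_arm", "data": {
  "increments": [
    {"tx": -3.7, "ty": -2.2, "tz": 0.8, "az": 0.125},
    {"tx": -7.4, "ty": -4.4, "tz": 1.6, "az": 0.25},
    {"tx": -11.1, "ty": -6.5, "tz": 2.4, "az": 0.375},
    {"tx": -14.8, "ty": -8.7, "tz": 3.2, "az": 0.5},
    {"tx": -18.6, "ty": -10.9, "tz": 4.0, "az": 0.625},
    {"tx": -22.2, "ty": -13.1, "tz": 4.7, "az": 0.75},
    {"tx": -26, "ty": -15.3, "tz": 5.5, "az": 0.87},
    {"tx": -29.7, "ty": -17.4, "tz": 6.2, "az": 1.0},
    {"tx": -33.4, "ty": -19.6, "tz": 7, "az": 1.12},
    {"tx": -37.1, "ty": -21.8, "tz": 7.8, "az": 1.25},
    {"tx": -37.1, "ty": -21.8, "tz": 7.8, "az": 1.37},
    {"tx": -37.1, "ty": -21.8, "tz": 7.8, "az": 1.497},
    {"tx": -37.1, "ty": -21.8, "tz": 7.8, "az": 1.497},
    {"tx": -37.1, "ty": -21.8, "tz": 7.8, "az": 1.497},
    {"tx": -37.1, "ty": -21.8, "tz": 7.8, "az": 1.497}
  ]
}}

```text
$.increments[0]: bad value
```

Call:
{"op": "jog_arm", "data": {
  "increments": [
    {"tx": -37.1, "ty": -21.8, "tz": 7.8, "ax": 0, "ay": 0, "az": 1.497},
    {"tx": -37.1, "ty": -21.8, "tz": 7.8, "ax": 0, "ay": 0, "az": 1.497},
    {"tx": -37.1, "ty": -21.8, "tz": 7.8, "ax": 0, "ay": 0, "az": 1.497},
    {"tx": -37.1, "ty": -21.8, "tz": 7.8, "ax": 0, "ay": 0, "az": 1.497},
    {"tx": -37.1, "ty": -21.8, "tz": 7.8, "ax": 0, "ay": 0, "az": 1.497},
    {"tx": -37.1, "ty": -21.8, "tz": 7.8, "ax": 0, "ay": 0, "az": 1.497},
    {"tx": -37.1, "ty": -21.8, "tz": 7.8, "ax": 0, "ay": 0, "az": 1.497},
    {"tx": -37.1, "ty": -21.8, "tz": 7.8, "ax": 0, "ay": 0, "az": 1.497},
    {"tx": -37.1, "ty": -21.8, "tz": 7.8, "ax": 0, "ay": 0, "az": 1.497},
    {"tx": -37.1, "ty": -21.8, "tz": 7.8, "ax": 0, "ay": 0, "az": 1.497},
    {"tx": -37.1, "ty": -21.8, "tz": 7.8, "ax": 0, "ay": 0, "az": 1.497},
    {"tx": -37.1, "ty": -21.8, "tz": 7.8, "ax": 0, "ay": 0, "az": 1.497},
    {"tx": -37.1, "ty": -21.8, "tz": 7.8, "ax": 0, "ay": 0, "az": 1.497},
    {"tx": -37.1, "ty": -21.8, "tz": 7.8, "ax": 0, "ay": 0, "az": 1.497},
    {"tx": -37.1, "ty": -21.8, "tz": 7.8, "ax": 0, "ay": 0, "az": 1.497}
  ]
}}

```text
t: 1.8
eef_pos: [0.4426, 0.1458, 0.1304]
tool_rot: [3.141, -0.0, 1.314]
contact_force: [-0.0, -0.1, 1.2]
width: 0.0854
grasp_force: 0.0
```

Call:
{"op": "jog_arm", "data": {
  "increments": [
    {"tx": 0, "ty": 0, "tz": 4, "ax": 0, "ay": 0, "az": 0},
    {"tx": 0, "ty": 0, "tz": 8, "ax": 0, "ay": 0, "az": 0},
    {"tx": 0, "ty": 0, "tz": 10.5, "ax": 0, "ay": 0, "az": 0},
    {"tx": 0, "ty": 0, "tz": 12.4, "ax": 0, "ay": 0, "az": 0},
    {"tx": 0, "ty": 0, "tz": 12.4, "ax": 0, "ay": 0, "az": 0},
    {"tx": 0, "ty": 0, "tz": 12.4, "ax": 0, "ay": 0, "az": 0}
  ]
}}

```text
t: 2.4
eef_pos: [0.4428, 0.1455, 0.0067]
tool_rot: [-3.142, 0.0, 1.313]
contact_force: [-0.2, -0.2, 0.6]
width: 0.0854
grasp_force: 0.0
```

Call:
{"op": "jog_arm", "data": {
  "increments": [
    {"tx": 0, "ty": 0, "tz": 0, "ax": 0, "ay": 0, "az": 0},
    {"tx": 0, "ty": 0, "tz": 0, "ax": 0, "ay": 0, "az": 0},
    {"tx": 0, "ty": 0, "tz": 0, "ax": 0, "ay": 0, "az": 0},
    {"tx": 0, "ty": 0, "tz": 0, "ax": 0, "ay": 0, "az": 0},
    {"tx": 0, "ty": 0, "tz": 0, "ax": 0, "ay": 0, "az": 0},
    {"tx": 0, "ty": 0, "tz": 0, "ax": 0, "ay": 0, "az": 0},
    {"tx": 0, "ty": 0, "tz": 0, "ax": 0, "ay": 0, "az": 0},
    {"tx": 0, "ty": 0, "tz": 0, "ax": 0, "ay": 0, "az": 0},
    {"tx": 0, "ty": 0, "tz": 0, "ax": 0, "ay": 0, "az": 0},
    {"tx": 0, "ty": 0, "tz": 0, "ax": 0, "ay": 0, "az": 0}
  ],
  "gripper": 3
}}

```text
t: 3.4
eef_pos: [0.4428, 0.1453, 0.0062]
tool_rot: [-3.142, -0.0, 1.312]
contact_force: [-0.1, 0.8, 0.0]
width: 0.0301
grasp_force: 0.0
```

Call:
{"op": "jog_arm", "data": {
  "increments": [
    {"tx": 0, "ty": 0, "tz": -4, "ax": 0, "ay": 0, "az": 0},
    {"tx": 0, "ty": 0, "tz": -8, "ax": 0, "ay": 0, "az": 0},
    {"tx": 0, "ty": 0, "tz": -8, "ax": 0, "ay": 0, "az": 0},
    {"tx": 0, "ty": 0, "tz": -8, "ax": 0, "ay": 0, "az": 0}
  ]
}}

```text
t: 3.8
eef_pos: [0.4433, 0.1455, 0.0868]
tool_rot: [3.14, -0.001, 1.312]
contact_force: [-0.6, 0.0, 0.1]
width: 0.0301
grasp_force: 0.0
```

```bash
python3 - <<'E'
from h import *
d=cap('top');e=cap('scene')
t=d['img'][170:290,160:340,::-1];s=e['img'][80:200,230:410,::-1]
cv2.imwrite('pics/g1.png',cv2.resize(np.vstack([t,s]),None,fx=2.4,fy=2.4,interpolation=cv2.INTER_CUBIC))
go(.6495,-.1975,.14,np.pi/2+.028)
E
```

```text
t 3.9 pos [0.4422 0.1451 0.0854] rot [-3.1405e+00  7.0000e-04  1.3118e+00]
tx -27.81 ty 28.82 tz -5.46 az -0.287
```

View pics/g1.png

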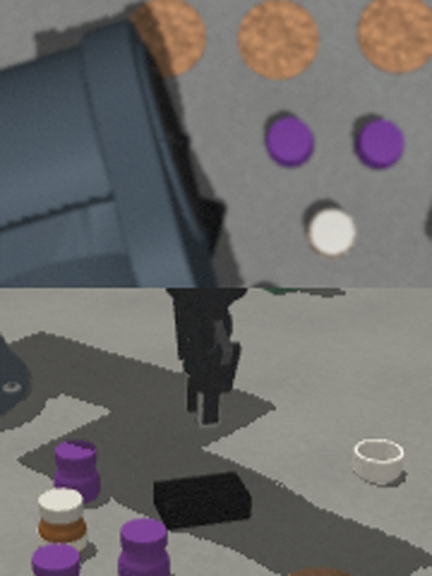

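```bash
python3 - <<'E'
from h import *
e=cap('scene','s2.png');o=manip.get_obs();p=o['eef_pos']
print(p,o['width'],np.round(proj(e,p),1))
for s in(-1,1):
  y=np.array([np.sin(o['tool_rot'][2]),-np.cos(o['tool_rot'][2]),0]);print(np.round(proj(e,p+s*.015*y+[0,0,.003]),1))
cv2.imwrite('pics/g2.png',cv2.resize(e['img'][90:190,250:380,::-1],None,fx=6,fy=6,interpolation=cv2.INTER_CUBIC))
E
```

```text
[0.44196857 0.14504413 0.08514392] 0.030016433474222795 [312.7 143.2]
[310.9 139.3]
[314.6 144.9]
```

View pics/g2.png

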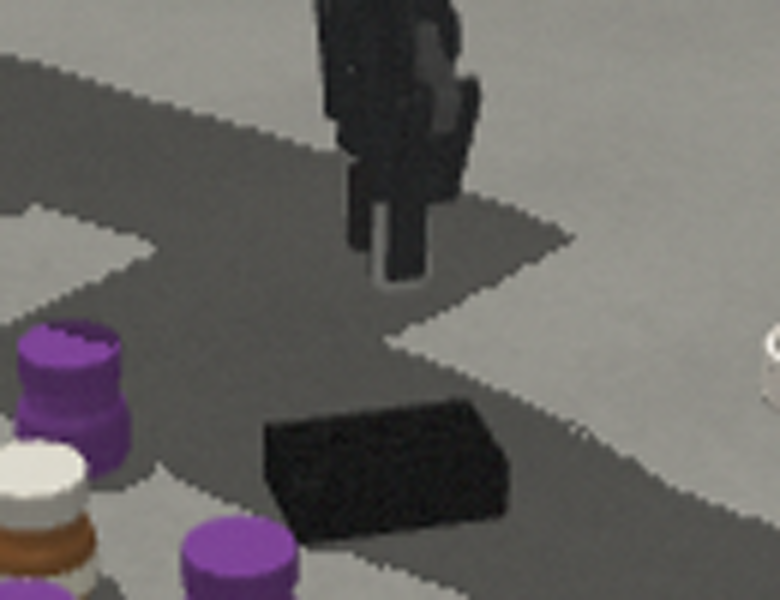

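Call:
{"op": "jog_arm", "data": {
  "increments": [
    {"tx": 0, "ty": 0, "tz": 0, "ax": 0, "ay": 0, "az": 0},
    {"tx": 0, "ty": 0, "tz": 0, "ax": 0, "ay": 0, "az": 0},
    {"tx": 0, "ty": 0, "tz": 0, "ax": 0, "ay": 0, "az": 0},
    {"tx": 0, "ty": 0, "tz": 0, "ax": 0, "ay": 0, "az": 0},
    {"tx": 0, "ty": 0, "tz": 0, "ax": 0, "ay": 0, "az": 0},
    {"tx": 0, "ty": 0, "tz": 4, "ax": 0, "ay": 0, "az": 0},
    {"tx": 0, "ty": 0, "tz": 7, "ax": 0, "ay": 0, "az": 0},
    {"tx": 0, "ty": 0, "tz": 8.4, "ax": 0, "ay": 0, "az": 0},
    {"tx": 0, "ty": 0, "tz": 8.4, "ax": 0, "ay": 0, "az": 0},
    {"tx": 0, "ty": 0, "tz": 8.4, "ax": 0, "ay": 0, "az": 0}
  ],
  "gripper": 8.0
}}

```text
t: 4.95
eef_pos: [0.4429, 0.1454, 0.0027]
tool_rot: [3.142, -0.0, 1.312]
contact_force: [-0.1, 1.1, 0.1]
width: 0.0795
grasp_force: 0.0
```

```bash
python3 - <<'E'
from h import *
e=cap('scene');o=manip.get_obs();p=o['eef_pos']
print(p,o['width'],np.round(proj(e,p),1),o['contact_force'])
for s in(-1,1):
  y=np.array([np.sin(o['tool_rot'][2]),-np.cos(o['tool_rot'][2]),0]);print(np.round(proj(e,p+s*.04*y+[0,0,.0]),1),np.round(proj(e,p+s*.04*y+[0,0,.013]),1))
cv2.imwrite('pics/g3.png',cv2.resize(e['img'][100:200,250:380,::-1],None,fx=6,fy=6,interpolation=cv2.INTER_CUBIC))
E
```

```text
[0.44340608 0.14550303 0.00311429] 0.07985947274590965 [312.2 172.9] [0.42523607 0.32613548 0.26855216]
[307.6 165.1] [307.7 160.7]
[317.1 181.2] [317.3 176.6]
```

View pics/g3.png

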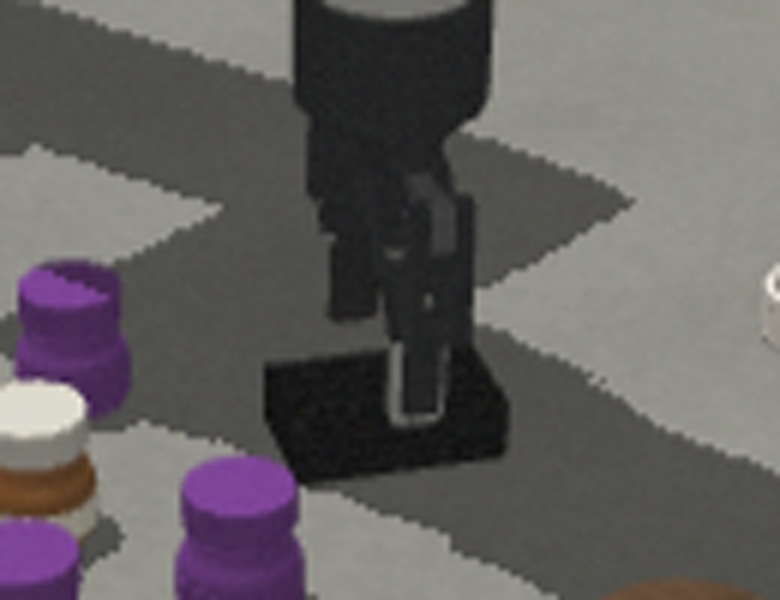

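Call:
{"op": "jog_arm", "data": {
  "increments": [
    {"tx": 0, "ty": 0, "tz": 0.3, "ax": 0, "ay": 0, "az": 0},
    {"tx": 0, "ty": 0, "tz": 0.6, "ax": 0, "ay": 0, "az": 0},
    {"tx": 0, "ty": 0, "tz": 0.9, "ax": 0, "ay": 0, "az": 0},
    {"tx": 0, "ty": 0, "tz": 1.2, "ax": 0, "ay": 0, "az": 0},
    {"tx": 0, "ty": 0, "tz": 1.2, "ax": 0, "ay": 0, "az": 0}
  ]
}}

```text
t: 5.5
eef_pos: [0.4425, 0.1452, -0.0102]
tool_rot: [-3.141, 0.0, 1.312]
contact_force: [-0.6, 0.6, 0.4]
width: 0.0798
grasp_force: 0.0
```

Call:
{"op": "jog_arm", "data": {
  "increments": [
    {"tx": 0, "ty": 0, "tz": 0.2, "ax": 0, "ay": 0, "az": 0},
    {"tx": 0, "ty": 0, "tz": 0.4, "ax": 0, "ay": 0, "az": 0},
    {"tx": 0, "ty": 0, "tz": 0.6, "ax": 0, "ay": 0, "az": 0},
    {"tx": 0, "ty": 0, "tz": 0.6, "ax": 0, "ay": 0, "az": 0}
  ]
}}

```text
t: 5.9
eef_pos: [0.4426, 0.1453, -0.0161]
tool_rot: [-3.141, 0.0, 1.312]
contact_force: [-0.3, -0.8, 0.2]
width: 0.0801
grasp_force: 0.0
```

Call:
{"op": "jog_arm", "data": {
  "increments": [
    {"tx": 0, "ty": 0, "tz": 0, "ax": 0, "ay": 0, "az": 0},
    {"tx": 0, "ty": 0, "tz": 0, "ax": 0, "ay": 0, "az": 0},
    {"tx": 0, "ty": 0, "tz": 0, "ax": 0, "ay": 0, "az": 0},
    {"tx": 0, "ty": 0, "tz": 0, "ax": 0, "ay": 0, "az": 0},
    {"tx": 0, "ty": 0, "tz": 0, "ax": 0, "ay": 0, "az": 0},
    {"tx": 0, "ty": 0, "tz": 0, "ax": 0, "ay": 0, "az": 0}
  ],
  "gripper": 4
}}

```text
t: 6.5
eef_pos: [0.4427, 0.1453, -0.0154]
tool_rot: [3.142, -0.0, 1.312]
contact_force: [-2.3, -1.5, 9.4]
width: 0.0535
grasp_force: 63.2
```

Call:
{"op": "jog_arm", "data": {
  "increments": [
    {"tx": 0, "ty": 0, "tz": -1.5, "ax": 0, "ay": 0, "az": 0},
    {"tx": 0, "ty": 0, "tz": -5, "ax": 0, "ay": 0, "az": 0},
    {"tx": 0, "ty": 0, "tz": -8.5, "ax": 0, "ay": 0, "az": 0},
    {"tx": 0, "ty": 0, "tz": -9, "ax": 0, "ay": 0, "az": 0},
    {"tx": 0, "ty": 0, "tz": -9, "ax": 0, "ay": 0, "az": 0}
  ]
}}

```text
t: 7.0
eef_pos: [0.4435, 0.1456, 0.0749]
tool_rot: [3.14, -0.001, 1.312]
contact_force: [-0.1, -0.8, -1.0]
width: 0.0535
grasp_force: 64.0
```

```bash
python3 - <<'E'
from h import *
go(.6487,-.1982,.075,np.pi/2+.028)
E
```

```text
t 7.0 pos [0.4435 0.1456 0.0749] rot [ 3.1398e+00 -1.1000e-03  1.3118e+00]
tx -27.97 ty 28.64 tz -0.01 az -0.287
```

Call:
{"op": "jog_arm", "data": {
  "increments": [
    {"tx": -3.5, "ty": 3.6, "tz": 0, "ax": 0, "ay": 0, "az": -0.04},
    {"tx": -7, "ty": 7.2, "tz": 0, "ax": 0, "ay": 0, "az": -0.08},
    {"tx": -10.5, "ty": 10.8, "tz": 0, "ax": 0, "ay": 0, "az": -0.12},
    {"tx": -14, "ty": 14.4, "tz": 0, "ax": 0, "ay": 0, "az": -0.16},
    {"tx": -17.5, "ty": 18, "tz": 0, "ax": 0, "ay": 0, "az": -0.2},
    {"tx": -21, "ty": 21.6, "tz": 0, "ax": 0, "ay": 0, "az": -0.24},
    {"tx": -24.5, "ty": 25.2, "tz": 0, "ax": 0, "ay": 0, "az": -0.28},
    {"tx": -27, "ty": 27.7, "tz": 0, "ax": 0, "ay": 0, "az": -0.287},
    {"tx": -27.9, "ty": 28.7, "tz": 0, "ax": 0, "ay": 0, "az": -0.287},
    {"tx": -27.9, "ty": 28.7, "tz": 0, "ax": 0, "ay": 0, "az": -0.287},
    {"tx": -27.9, "ty": 28.7, "tz": 0, "ax": 0, "ay": 0, "az": -0.287},
    {"tx": -27.9, "ty": 28.7, "tz": 0, "ax": 0, "ay": 0, "az": -0.287},
    {"tx": -27.9, "ty": 28.7, "tz": 0, "ax": 0, "ay": 0, "az": -0.287}
  ]
}}

```text
t: 8.3
eef_pos: [0.6484, -0.1968, 0.0742]
tool_rot: [-3.141, -0.0, 1.6]
contact_force: [-0.3, 0.7, -1.3]
width: 0.0537
grasp_force: 63.9
```

```bash
python3 - <<'E'
from h import *
e=cap('scene')
cv2.imwrite('pics/g4.png',cv2.resize(e['img'][170:310,150:300,::-1],None,fx=4,fy=4,interpolation=cv2.INTER_CUBIC))
go(.6487,-.1982,.01)
E
```

```text
t 8.35 pos [ 0.6485 -0.197   0.0744] rot [ 3.1415 -0.      1.5997]
tx -0.12 ty 0.01 tz 6.44
```

View pics/g4.png

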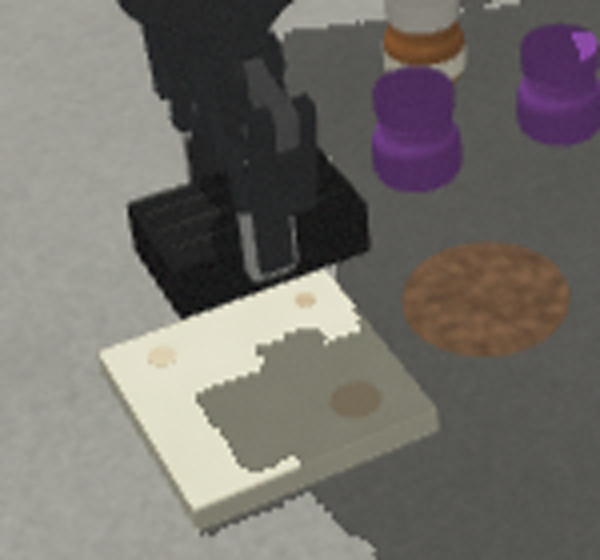

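Call:
{"op": "jog_arm", "data": {
  "increments": [
    {"tx": -0.1, "ty": 0, "tz": 3, "ax": 0, "ay": 0, "az": 0},
    {"tx": -0.1, "ty": 0, "tz": 6, "ax": 0, "ay": 0, "az": 0},
    {"tx": -0.1, "ty": 0, "tz": 6.8, "ax": 0, "ay": 0, "az": 0},
    {"tx": -0.1, "ty": 0, "tz": 7.1, "ax": 0, "ay": 0, "az": 0},
    {"tx": -0.1, "ty": 0, "tz": 7.2, "ax": 0, "ay": 0, "az": 0},
    {"tx": -0.1, "ty": 0, "tz": 7.2, "ax": 0, "ay": 0, "az": 0}
  ]
}}

```text
t: 8.95
eef_pos: [0.6496, -0.199, 0.0036]
tool_rot: [3.14, 0.001, 1.599]
contact_force: [-0.2, 0.6, -1.6]
width: 0.0537
grasp_force: 63.8
```

Call:
{"op": "jog_arm", "data": {
  "increments": [
    {"tx": 0, "ty": 0, "tz": 0.1, "ax": 0, "ay": 0, "az": 0},
    {"tx": 0, "ty": 0, "tz": 0.2, "ax": 0, "ay": 0, "az": 0},
    {"tx": 0, "ty": 0, "tz": 0.2, "ax": 0, "ay": 0, "az": 0}
  ]
}}

```text
t: 9.25
eef_pos: [0.6489, -0.1989, 0.0004]
tool_rot: [3.141, 0.0, 1.599]
contact_force: [-0.5, -0.4, -1.2]
width: 0.0537
grasp_force: 63.8
```

Call:
{"op": "jog_arm", "data": {
  "increments": [
    {"tx": 0, "ty": 0, "tz": 0.08, "ax": 0, "ay": 0, "az": 0},
    {"tx": 0, "ty": 0, "tz": 0.15, "ax": 0, "ay": 0, "az": 0},
    {"tx": 0, "ty": 0, "tz": 0.15, "ax": 0, "ay": 0, "az": 0}
  ]
}}

```text
t: 9.55
eef_pos: [0.6489, -0.199, -0.0004]
tool_rot: [3.141, 0.0, 1.599]
contact_force: [-3.8, 1.8, 10.6]
width: 0.0537
grasp_force: 65.2
```

Call:
{"op": "jog_arm", "data": {
  "increments": [
    {"tx": 0, "ty": 0, "tz": -0.05, "ax": 0, "ay": 0, "az": 0},
    {"tx": 0, "ty": 0, "tz": -0.05, "ax": 0, "ay": 0, "az": 0},
    {"tx": 0, "ty": 0, "tz": -0.05, "ax": 0, "ay": 0, "az": 0},
    {"tx": 0, "ty": 0, "tz": -0.05, "ax": 0, "ay": 0, "az": 0},
    {"tx": 0, "ty": 0, "tz": -2, "ax": 0, "ay": 0, "az": 0},
    {"tx": 0, "ty": 0, "tz": -6, "ax": 0, "ay": 0, "az": 0},
    {"tx": 0, "ty": 0, "tz": -10, "ax": 0, "ay": 0, "az": 0},
    {"tx": 0, "ty": 0, "tz": -10, "ax": 0, "ay": 0, "az": 0}
  ],
  "gripper": 7.5
}}

```text
t: 10.35
eef_pos: [0.6515, -0.1997, 0.1046]
tool_rot: [3.134, 0.003, 1.599]
contact_force: [0.3, -0.3, 0.3]
width: 0.0751
grasp_force: 0.0
```

```bash
python3 - <<'E'
from h import *
go(.514,-.358,.10,np.pi/2)
E
```

```text
t 10.35 pos [ 0.6515 -0.1997  0.1046] rot [3.1338e+00 2.6000e-03 1.5988e+00]
tx -15.44 ty -14.19 tz 0.46 az 0.028
```

Call:
{"op": "jog_arm", "data": {
  "increments": [
    {"tx": -4, "ty": -3.6, "tz": 0, "ax": 0, "ay": 0, "az": 0.028},
    {"tx": -8, "ty": -7.2, "tz": 0, "ax": 0, "ay": 0, "az": 0.028},
    {"tx": -12, "ty": -10.8, "tz": 0, "ax": 0, "ay": 0, "az": 0.028},
    {"tx": -15.5, "ty": -13.95, "tz": 0, "ax": 0, "ay": 0, "az": 0.028},
    {"tx": -15.5, "ty": -13.95, "tz": 0, "ax": 0, "ay": 0, "az": 0.028},
    {"tx": -15.5, "ty": -13.95, "tz": 0, "ax": 0, "ay": 0, "az": 0.028},
    {"tx": -15.5, "ty": -13.95, "tz": 0, "ax": 0, "ay": 0, "az": 0.028},
    {"tx": -15.5, "ty": -13.95, "tz": 0, "ax": 0, "ay": 0, "az": 0.028}
  ]
}}

```text
t: 11.15
eef_pos: [0.5146, -0.3566, 0.0985]
tool_rot: [3.142, -0.0, 1.572]
contact_force: [0.5, -0.1, -1.3]
width: 0.0752
grasp_force: 0.0
```

```bash
python3 - <<'E'
from h import *
d=cap('top');e=cap('scene')
t=cv2.resize(d['img'][140:260,330:480,::-1],None,fx=4,fy=4,interpolation=cv2.INTER_CUBIC)
s=cv2.resize(e['img'][200:300,80:280,::-1],None,fx=3,fy=3,interpolation=cv2.INTER_CUBIC)[:, :600]
cv2.imwrite('pics/g5.png',np.vstack([t,s])[:600] if 0 else cv2.resize(np.vstack([t,s]),None,fx=.75,fy=.75))
go(.514,-.358,-.013)
E
```

```text
t 11.25 pos [ 0.5146 -0.3567  0.0985] rot [-3.1416e+00 -1.0000e-04  1.5726e+00]
tx -0.13 ty -0.06 tz 11.15
```

View pics/g5.png

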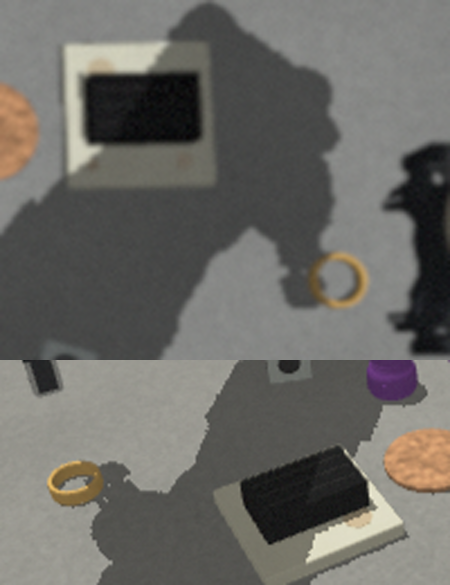

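```bash
python3 - <<'E'
from h import *
d=cap('top')
img=d['img'].astype(int); m=(img.sum(2)<90).astype(np.uint8)
roi=np.zeros_like(m);roi[155:200,350:402]=1; m*=roi
c=max(cv2.findContours(m,cv2.RETR_EXTERNAL,cv2.CHAIN_APPROX_NONE)[0],key=cv2.contourArea)
print(cv2.minAreaRect(c))
bx=cv2.boundingRect(c);print(bx)
C=lambda u,v:(u/3+330-.3,v/3+140-.3)
def mean(L,z): P=np.array([unproj(d,*C(*q),z)[:2] for q in L]);print(P.round(4).tolist(),P.mean(0).round(4))
mean([(63,43),(209,41),(216,186),(67,188)],.015)
mean([(83,74),(200,72),(202,143),(84,144)],.043)
# predicted image of charcoal centred on board
B=(.6487,-.1986)
S=[(B[0]+sx*.0275,B[1]+sy*.045,z) for z in(.015,.043) for sx in(-1,1) for sy in(-1,1)]
U=np.array([proj(d,s) for s in S]);print(U.min(0),U.max(0))
P=np.array([proj(d,(.514,-.358,.014))]);print(P)
E
```

```text
((377.0, 175.5), (21.0, 36.0), 90.0)
(359, 165, 37, 22)
[[0.7071, -0.1369], [0.7102, -0.2573], [0.5892, -0.2601], [0.5861, -0.1391]] [ 0.6482 -0.1983]
[[0.674, -0.1486], [0.6767, -0.2423], [0.6189, -0.2426], [0.617, -0.1488]] [ 0.6467 -0.1956]
[357.60078858 163.48673481] [397.43188453 188.69367537]
[[442.84970816 232.94395856]]
```

Call:
{"op": "jog_arm", "data": {
  "increments": [
    {"tx": -0.15, "ty": -0.1, "tz": 4, "ax": 0, "ay": 0, "az": 0},
    {"tx": -0.15, "ty": -0.1, "tz": 8, "ax": 0, "ay": 0, "az": 0},
    {"tx": -0.15, "ty": -0.1, "tz": 10, "ax": 0, "ay": 0, "az": 0},
    {"tx": -0.15, "ty": -0.1, "tz": 11, "ax": 0, "ay": 0, "az": 0},
    {"tx": -0.15, "ty": -0.1, "tz": 11, "ax": 0, "ay": 0, "az": 0},
    {"tx": -0.15, "ty": -0.1, "tz": 11, "ax": 0, "ay": 0, "az": 0}
  ]
}}

```text
t: 11.9
eef_pos: [0.5135, -0.3595, -0.0101]
tool_rot: [3.14, 0.001, 1.571]
contact_force: [0.5, -0.6, 0.9]
width: 0.075
grasp_force: 0.0
```

Call:
{"op": "jog_arm", "data": {
  "increments": [
    {"tx": 0, "ty": 0, "tz": 0, "ax": 0, "ay": 0, "az": 0},
    {"tx": 0, "ty": 0, "tz": 0, "ax": 0, "ay": 0, "az": 0},
    {"tx": 0, "ty": 0, "tz": 0, "ax": 0, "ay": 0, "az": 0},
    {"tx": 0, "ty": 0, "tz": 0, "ax": 0, "ay": 0, "az": 0},
    {"tx": 0, "ty": 0, "tz": 0, "ax": 0, "ay": 0, "az": 0},
    {"tx": 0, "ty": 0, "tz": 0, "ax": 0, "ay": 0, "az": 0}
  ],
  "gripper": 3.5
}}

```text
t: 12.5
eef_pos: [0.5134, -0.3597, -0.01]
tool_rot: [3.14, 0.001, 1.571]
contact_force: [-0.7, 0.2, 9.7]
width: 0.0353
grasp_force: 4.5
```

Call:
{"op": "jog_arm", "data": {
  "increments": [
    {"tx": 0, "ty": 0, "tz": -1.5, "ax": 0, "ay": 0, "az": 0},
    {"tx": 0, "ty": 0, "tz": -3, "ax": 0, "ay": 0, "az": 0},
    {"tx": 0, "ty": 0, "tz": -3, "ax": 0, "ay": 0, "az": 0},
    {"tx": 0, "ty": 0, "tz": -3, "ax": 0, "ay": 0, "az": 0}
  ]
}}

```text
t: 12.9
eef_pos: [0.5128, -0.3594, 0.0188]
tool_rot: [3.141, 0.0, 1.571]
contact_force: [0.1, -0.8, 0.2]
width: 0.0351
grasp_force: 0.0
```

Call:
{"op": "jog_arm", "data": {
  "increments": [
    {"tx": 0, "ty": 0, "tz": 0, "ax": 0, "ay": 0, "az": 0},
    {"tx": 0, "ty": 0, "tz": 0, "ax": 0, "ay": 0, "az": 0},
    {"tx": 0, "ty": 0, "tz": 0, "ax": 0, "ay": 0, "az": 0},
    {"tx": 0, "ty": 0, "tz": 0, "ax": 0, "ay": 0, "az": 0},
    {"tx": 0, "ty": 0, "tz": 0, "ax": 0, "ay": 0, "az": 0}
  ],
  "gripper": 7.5
}}

```text
t: 13.4
eef_pos: [0.5126, -0.3592, 0.0186]
tool_rot: [-3.141, -0.0, 1.571]
contact_force: [-0.1, 0.4, -0.1]
width: 0.0748
grasp_force: 0.0
```

```bash
python3 - <<'E'
from h import *
d=cap('top');e=cap('scene');o=manip.get_obs();p=o['eef_pos'];print(p)
for s in (-1,1): print(np.round(proj(e,p+[s*.0375,0,.03]),1),np.round(proj(d,p+[s*.0375,0,.03]),1))
t=cv2.resize(d['img'][190:265,400:500,::-1],None,fx=4,fy=4,interpolation=cv2.INTER_CUBIC)
s=cv2.resize(e['img'][200:275,65:165,::-1],None,fx=4,fy=4,interpolation=cv2.INTER_CUBIC)
cv2.imwrite('pics/g6.png',np.vstack([t,s]))
E
```

```text
[ 0.51266213 -0.35923454  0.01869783]
[101.5 227.1] [449.1 248.2]
[109.7 249. ] [447.9 216.2]
```

View pics/g6.png

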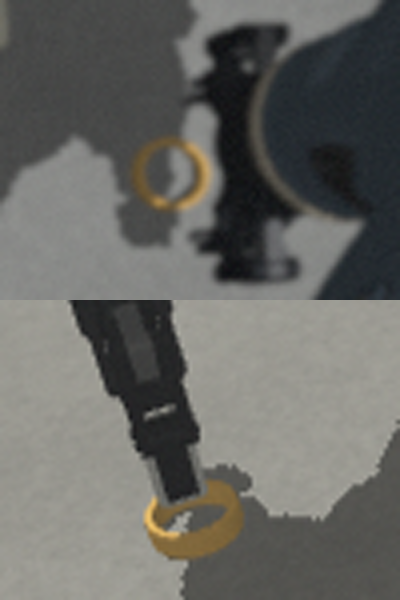

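Call:
{"op": "jog_arm", "data": {
  "increments": [
    {"tx": 0.1, "ty": 0.1, "tz": 2, "ax": 0, "ay": 0, "az": 0},
    {"tx": 0.1, "ty": 0.1, "tz": 3.3, "ax": 0, "ay": 0, "az": 0},
    {"tx": 0.1, "ty": 0.1, "tz": 4.0, "ax": 0, "ay": 0, "az": 0},
    {"tx": 0.1, "ty": 0.1, "tz": 4.0, "ax": 0, "ay": 0, "az": 0}
  ]
}}

```text
t: 13.9
eef_pos: [0.5129, -0.3578, -0.0224]
tool_rot: [-3.14, -0.001, 1.571]
contact_force: [0.8, -0.4, -0.6]
width: 0.0748
grasp_force: 0.0
```

Call:
{"op": "jog_arm", "data": {
  "increments": [
    {"tx": 0, "ty": 0, "tz": 0, "ax": 0, "ay": 0, "az": 0},
    {"tx": 0, "ty": 0, "tz": 0, "ax": 0, "ay": 0, "az": 0},
    {"tx": 0, "ty": 0, "tz": 0, "ax": 0, "ay": 0, "az": 0},
    {"tx": 0, "ty": 0, "tz": 0, "ax": 0, "ay": 0, "az": 0},
    {"tx": 0, "ty": 0, "tz": 0, "ax": 0, "ay": 0, "az": 0},
    {"tx": 0, "ty": 0, "tz": 0, "ax": 0, "ay": 0, "az": 0}
  ],
  "gripper": 3.5
}}

```text
t: 14.5
eef_pos: [0.5141, -0.3586, -0.02]
tool_rot: [3.14, 0.001, 1.571]
contact_force: [-2.7, 1.4, 10.1]
width: 0.0411
grasp_force: 59.2
```

Call:
{"op": "jog_arm", "data": {
  "increments": [
    {"tx": 0, "ty": 0, "tz": -1, "ax": 0, "ay": 0, "az": 0},
    {"tx": 0, "ty": 0, "tz": -4.5, "ax": 0, "ay": 0, "az": 0},
    {"tx": 0, "ty": 0, "tz": -8.5, "ax": 0, "ay": 0, "az": 0},
    {"tx": 3.5, "ty": 3, "tz": -10.5, "ax": 0, "ay": 0, "az": 0},
    {"tx": 7, "ty": 6, "tz": -10.5, "ax": 0, "ay": 0, "az": 0},
    {"tx": 10.5, "ty": 9, "tz": -10.5, "ax": 0, "ay": 0, "az": 0},
    {"tx": 14, "ty": 11.5, "tz": -10.5, "ax": 0, "ay": 0, "az": 0},
    {"tx": 16.15, "ty": 13.4, "tz": -10.5, "ax": 0, "ay": 0, "az": 0},
    {"tx": 16.15, "ty": 13.4, "tz": -10.5, "ax": 0, "ay": 0, "az": 0},
    {"tx": 16.15, "ty": 13.4, "tz": -10.5, "ax": 0, "ay": 0, "az": 0},
    {"tx": 16.15, "ty": 13.4, "tz": -10.5, "ax": 0, "ay": 0, "az": 0},
    {"tx": 16.15, "ty": 13.4, "tz": -10.5, "ax": 0, "ay": 0, "az": 0}
  ]
}}

```text
t: 15.7
eef_pos: [0.6471, -0.1978, 0.0841]
tool_rot: [3.141, 0.0, 1.569]
contact_force: [1.0, 0.4, -1.7]
width: 0.0408
grasp_force: 60.8
```

```bash
python3 - <<'E'
from h import *
go(.648,-.197,.027,np.pi/2)
E
```

```text
t 15.7 pos [ 0.6471 -0.1978  0.0841] rot [3.1415e+00 2.0000e-04 1.5694e+00]
tx 0.08 ty 0.09 tz 5.71 az -0.001
```

Call:
{"op": "jog_arm", "data": {
  "increments": [
    {"tx": 0.08, "ty": 0.09, "tz": 3, "ax": 0, "ay": 0, "az": 0},
    {"tx": 0.08, "ty": 0.09, "tz": 5.2, "ax": 0, "ay": 0, "az": 0},
    {"tx": 0.08, "ty": 0.09, "tz": 5.7, "ax": 0, "ay": 0, "az": 0},
    {"tx": 0.08, "ty": 0.09, "tz": 5.9, "ax": 0, "ay": 0, "az": 0},
    {"tx": 0.08, "ty": 0.09, "tz": 5.9, "ax": 0, "ay": 0, "az": 0},
    {"tx": 0.08, "ty": 0.09, "tz": 5.9, "ax": 0, "ay": 0, "az": 0}
  ]
}}

```text
t: 16.3
eef_pos: [0.6492, -0.1963, 0.026]
tool_rot: [3.14, 0.001, 1.571]
contact_force: [0.0, 0.1, -0.8]
width: 0.0409
grasp_force: 60.8
```

Call:
{"op": "jog_arm", "data": {
  "increments": [
    {"tx": 0, "ty": 0, "tz": 0.1, "ax": 0, "ay": 0, "az": 0},
    {"tx": 0, "ty": 0, "tz": 0.15, "ax": 0, "ay": 0, "az": 0},
    {"tx": 0, "ty": 0, "tz": 0.15, "ax": 0, "ay": 0, "az": 0}
  ]
}}

```text
t: 16.6
eef_pos: [0.6486, -0.1959, 0.0234]
tool_rot: [3.141, 0.0, 1.571]
contact_force: [-0.2, 0.0, -0.8]
width: 0.0413
grasp_force: 60.8
```

Call:
{"op": "jog_arm", "data": {
  "increments": [
    {"tx": 0, "ty": 0, "tz": 0.1, "ax": 0, "ay": 0, "az": 0},
    {"tx": 0, "ty": 0, "tz": 0.15, "ax": 0, "ay": 0, "az": 0},
    {"tx": 0, "ty": 0, "tz": 0.15, "ax": 0, "ay": 0, "az": 0}
  ]
}}

```text
t: 16.9
eef_pos: [0.6487, -0.196, 0.023]
tool_rot: [3.141, 0.0, 1.571]
contact_force: [-6.6, 0.4, 14.8]
width: 0.0409
grasp_force: 62.3
```

Call:
{"op": "jog_arm", "data": {
  "increments": [
    {"tx": 0, "ty": 0, "tz": -0.08, "ax": 0, "ay": 0, "az": 0},
    {"tx": 0, "ty": 0, "tz": -0.08, "ax": 0, "ay": 0, "az": 0},
    {"tx": 0, "ty": 0, "tz": -0.08, "ax": 0, "ay": 0, "az": 0},
    {"tx": 0, "ty": 0, "tz": -0.08, "ax": 0, "ay": 0, "az": 0},
    {"tx": 0, "ty": 0, "tz": -2, "ax": 0, "ay": 0, "az": 0},
    {"tx": 0, "ty": 0, "tz": -6, "ax": 0, "ay": 0, "az": 0},
    {"tx": 0, "ty": 0, "tz": -9, "ax": 0, "ay": 0, "az": 0},
    {"tx": 0, "ty": 0, "tz": -9, "ax": 0, "ay": 0, "az": 0},
    {"tx": 0, "ty": 0, "tz": -9, "ax": 0, "ay": 0, "az": 0}
  ],
  "gripper": 7
}}

```text
t: 17.8
eef_pos: [0.649, -0.196, 0.1121]
tool_rot: [3.14, 0.0, 1.571]
contact_force: [0.2, -0.5, -0.1]
width: 0.0702
grasp_force: 0.0
```

```bash
python3 - <<'E'
from h import *
go(.430,-.008,.11,0)
E
```

```text
t 17.8 pos [ 0.649  -0.196   0.1121] rot [3.1405e+00 3.0000e-04 1.5708e+00]
tx 18.80 ty -21.90 tz 0.21 az 1.571
```

Call:
{"op": "jog_arm", "data": {
  "increments": [
    {"tx": 3, "ty": -3.5, "tz": 0, "ax": 0, "ay": 0, "az": 0.14},
    {"tx": 6, "ty": -7, "tz": 0, "ax": 0, "ay": 0, "az": 0.28},
    {"tx": 9, "ty": -10.5, "tz": 0, "ax": 0, "ay": 0, "az": 0.42},
    {"tx": 12, "ty": -14, "tz": 0, "ax": 0, "ay": 0, "az": 0.56},
    {"tx": 15, "ty": -17.5, "tz": 0, "ax": 0, "ay": 0, "az": 0.7},
    {"tx": 18.8, "ty": -21.9, "tz": 0, "ax": 0, "ay": 0, "az": 0.84},
    {"tx": 18.8, "ty": -21.9, "tz": 0, "ax": 0, "ay": 0, "az": 0.98},
    {"tx": 18.8, "ty": -21.9, "tz": 0, "ax": 0, "ay": 0, "az": 1.12},
    {"tx": 18.8, "ty": -21.9, "tz": 0, "ax": 0, "ay": 0, "az": 1.26},
    {"tx": 18.8, "ty": -21.9, "tz": 0, "ax": 0, "ay": 0, "az": 1.4},
    {"tx": 18.8, "ty": -21.9, "tz": 0, "ax": 0, "ay": 0, "az": 1.571},
    {"tx": 18.8, "ty": -21.9, "tz": 0, "ax": 0, "ay": 0, "az": 1.571},
    {"tx": 18.8, "ty": -21.9, "tz": 0, "ax": 0, "ay": 0, "az": 1.571},
    {"tx": 18.8, "ty": -21.9, "tz": 0, "ax": 0, "ay": 0, "az": 1.571}
  ]
}}

```text
t: 19.2
eef_pos: [0.4293, -0.0079, 0.1113]
tool_rot: [-3.142, 0.001, 0.003]
contact_force: [0.4, -0.2, 0.7]
width: 0.0699
grasp_force: 0.0
```

```bash
python3 - <<'E'
from h import *
d=cap('top');e=cap('scene')
for n,a in dict(C=(436,274)).items(): pass
t=cv2.resize(d['img'][145:280,260:410,::-1],None,fx=4,fy=4,interpolation=cv2.INTER_CUBIC)
s=cv2.resize(e['img'][115:285,160:340,::-1],None,fx=540/170,fy=540/170,interpolation=cv2.INTER_CUBIC)
cv2.imwrite('pics/g7.png',cv2.resize(np.hstack([t,s]),None,fx=.68,fy=.68))
go(.430,-.008,0,0)
E
```

```text
t 19.3 pos [ 0.4294 -0.0079  0.1115] rot [-3.1416e+00  4.0000e-04  2.0000e-03]
tx 0.06 ty 0.01 tz 11.15 az 0.002
```

View pics/g7.png

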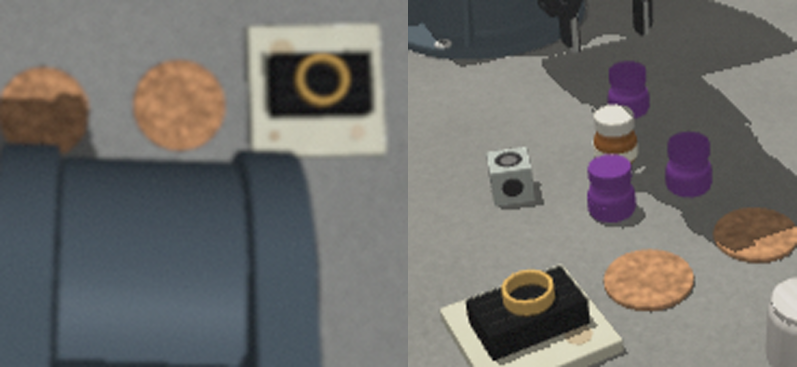

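```bash
python3 - <<'E'
from h import *
e=cap('scene')
for s in(-1,1):print(proj(e,(.4294,-.008+s*.037,.1115+.027)))
E
```

```text
(np.float64(236.17793123305216), np.float64(139.17283239107513))
(np.float64(266.4227231414146), np.float64(131.59216796010813))
```

Call:
{"op": "jog_arm", "data": {
  "increments": [
    {"tx": 0.06, "ty": 0, "tz": 4, "ax": 0, "ay": 0, "az": 0},
    {"tx": 0.06, "ty": 0, "tz": 8, "ax": 0, "ay": 0, "az": 0},
    {"tx": 0.06, "ty": 0, "tz": 11, "ax": 0, "ay": 0, "az": 0},
    {"tx": 0.06, "ty": 0, "tz": 12.5, "ax": 0, "ay": 0, "az": 0},
    {"tx": 0.06, "ty": 0, "tz": 12.5, "ax": 0, "ay": 0, "az": 0},
    {"tx": 0.06, "ty": 0, "tz": 12.5, "ax": 0, "ay": 0, "az": 0}
  ]
}}

```text
t: 19.95
eef_pos: [0.4303, -0.008, -0.0128]
tool_rot: [3.142, 0.0, 0.0]
contact_force: [1.0, -0.5, 0.9]
width: 0.0702
grasp_force: 0.0
```

Call:
{"op": "jog_arm", "data": {
  "increments": [
    {"tx": 0, "ty": 0, "tz": 0, "ax": 0, "ay": 0, "az": 0},
    {"tx": 0, "ty": 0, "tz": 0, "ax": 0, "ay": 0, "az": 0},
    {"tx": 0, "ty": 0, "tz": 0, "ax": 0, "ay": 0, "az": 0},
    {"tx": 0, "ty": 0, "tz": 0, "ax": 0, "ay": 0, "az": 0},
    {"tx": 0, "ty": 0, "tz": 0, "ax": 0, "ay": 0, "az": 0},
    {"tx": 0, "ty": 0, "tz": 0, "ax": 0, "ay": 0, "az": 0}
  ],
  "gripper": 3.5
}}

```text
t: 20.55
eef_pos: [0.4312, -0.0079, -0.0118]
tool_rot: [-3.142, -0.002, 0.0]
contact_force: [-4.3, 0.9, 17.6]
width: 0.0454
grasp_force: 58.8
```

Call:
{"op": "jog_arm", "data": {
  "increments": [
    {"tx": 0, "ty": 0, "tz": -1, "ax": 0, "ay": 0, "az": 0},
    {"tx": 0, "ty": 0, "tz": -5, "ax": 0, "ay": 0, "az": 0},
    {"tx": 0, "ty": 0, "tz": -9, "ax": 0, "ay": 0, "az": 0},
    {"tx": 0, "ty": 0, "tz": -11, "ax": 0, "ay": 0, "az": 0},
    {"tx": 0, "ty": 0, "tz": -11, "ax": 0, "ay": 0, "az": 0},
    {"tx": 0, "ty": 0, "tz": -11, "ax": 0, "ay": 0, "az": 0}
  ]
}}

```text
t: 21.15
eef_pos: [0.4304, -0.0079, 0.097]
tool_rot: [3.142, -0.001, -0.0]
contact_force: [0.8, 0.9, -1.3]
width: 0.0456
grasp_force: 62.3
```

```bash
python3 - <<'E'
from h import *
go(.634,-.0755,.098,np.pi/2)
E
```

```text
t 21.15 pos [ 0.4304 -0.0079  0.097 ] rot [ 3.1415e+00 -1.2000e-03 -1.0000e-04]
tx 20.36 ty 6.76 tz -0.10 az 1.571
```

Call:
{"op": "jog_arm", "data": {
  "increments": [
    {"tx": 3, "ty": 1, "tz": 0, "ax": 0, "ay": 0, "az": -0.14},
    {"tx": 6, "ty": 2, "tz": 0, "ax": 0, "ay": 0, "az": -0.28},
    {"tx": 9, "ty": 3, "tz": 0, "ax": 0, "ay": 0, "az": -0.42},
    {"tx": 12, "ty": 4, "tz": 0, "ax": 0, "ay": 0, "az": -0.56},
    {"tx": 15, "ty": 5, "tz": 0, "ax": 0, "ay": 0, "az": -0.7},
    {"tx": 18, "ty": 6, "tz": 0, "ax": 0, "ay": 0, "az": -0.84},
    {"tx": 20.4, "ty": 6.8, "tz": 0, "ax": 0, "ay": 0, "az": -0.98},
    {"tx": 20.4, "ty": 6.8, "tz": 0, "ax": 0, "ay": 0, "az": -1.12},
    {"tx": 20.4, "ty": 6.8, "tz": 0, "ax": 0, "ay": 0, "az": -1.26},
    {"tx": 20.4, "ty": 6.8, "tz": 0, "ax": 0, "ay": 0, "az": -1.4},
    {"tx": 20.4, "ty": 6.8, "tz": 0, "ax": 0, "ay": 0, "az": -1.571},
    {"tx": 20.4, "ty": 6.8, "tz": 0, "ax": 0, "ay": 0, "az": -1.571},
    {"tx": 20.4, "ty": 6.8, "tz": 0, "ax": 0, "ay": 0, "az": -1.571},
    {"tx": 20.4, "ty": 6.8, "tz": 0, "ax": 0, "ay": 0, "az": -1.571}
  ]
}}

```text
t: 22.55
eef_pos: [0.6338, -0.076, 0.0961]
tool_rot: [-3.141, -0.0, 1.567]
contact_force: [0.1, 0.3, -0.4]
width: 0.0457
grasp_force: 62.3
```

```bash
python3 - <<'E'
from h import *
go(.634,-.0755,-.0035,np.pi/2)
E
```

```text
t 22.55 pos [ 0.6338 -0.076   0.0961] rot [-3.1407e+00 -1.0000e-04  1.5673e+00]
tx 0.05 ty 0.02 tz 9.96 az -0.003
```

Call:
{"op": "jog_arm", "data": {
  "increments": [
    {"tx": 0.05, "ty": 0, "tz": 4, "ax": 0, "ay": 0, "az": 0},
    {"tx": 0.05, "ty": 0, "tz": 8, "ax": 0, "ay": 0, "az": 0},
    {"tx": 0.05, "ty": 0, "tz": 9.5, "ax": 0, "ay": 0, "az": 0},
    {"tx": 0.05, "ty": 0, "tz": 9.9, "ax": 0, "ay": 0, "az": 0},
    {"tx": 0.05, "ty": 0, "tz": 10.0, "ax": 0, "ay": 0, "az": 0},
    {"tx": 0.05, "ty": 0, "tz": 10.0, "ax": 0, "ay": 0, "az": 0},
    {"tx": 0.05, "ty": 0, "tz": 10.0, "ax": 0, "ay": 0, "az": 0}
  ]
}}

```text
t: 23.25
eef_pos: [0.6351, -0.0756, -0.002]
tool_rot: [3.14, 0.0, 1.57]
contact_force: [0.9, 0.2, -0.8]
width: 0.0455
grasp_force: 62.3
```

Call:
{"op": "jog_arm", "data": {
  "increments": [
    {"tx": 0, "ty": 0, "tz": 0.1, "ax": 0, "ay": 0, "az": 0},
    {"tx": 0, "ty": 0, "tz": 0.15, "ax": 0, "ay": 0, "az": 0},
    {"tx": 0, "ty": 0, "tz": 0.15, "ax": 0, "ay": 0, "az": 0}
  ]
}}

```text
t: 23.55
eef_pos: [0.6342, -0.0755, -0.0046]
tool_rot: [3.141, 0.0, 1.571]
contact_force: [0.0, 0.0, -1.6]
width: 0.0452
grasp_force: 62.3
```

Call:
{"op": "jog_arm", "data": {
  "increments": [
    {"tx": 0, "ty": 0, "tz": 0.1, "ax": 0, "ay": 0, "az": 0},
    {"tx": 0, "ty": 0, "tz": 0.15, "ax": 0, "ay": 0, "az": 0},
    {"tx": 0, "ty": 0, "tz": 0.15, "ax": 0, "ay": 0, "az": 0}
  ]
}}

```text
t: 23.85
eef_pos: [0.6343, -0.0755, -0.0057]
tool_rot: [3.141, 0.0, 1.571]
contact_force: [-2.3, 0.5, 8.6]
width: 0.0452
grasp_force: 63.2
```

Call:
{"op": "jog_arm", "data": {
  "increments": [
    {"tx": 0, "ty": 0, "tz": -0.05, "ax": 0, "ay": 0, "az": 0},
    {"tx": 0, "ty": 0, "tz": -0.05, "ax": 0, "ay": 0, "az": 0},
    {"tx": 0, "ty": 0, "tz": -0.05, "ax": 0, "ay": 0, "az": 0},
    {"tx": 0, "ty": 0, "tz": -0.05, "ax": 0, "ay": 0, "az": 0},
    {"tx": 0, "ty": 0, "tz": -0.05, "ax": 0, "ay": 0, "az": 0},
    {"tx": 0, "ty": 0, "tz": -3, "ax": 0, "ay": 0, "az": 0},
    {"tx": 0, "ty": 0, "tz": -7, "ax": 0, "ay": 0, "az": 0},
    {"tx": 0, "ty": 0, "tz": -12, "ax": 0, "ay": 0, "az": 0},
    {"tx": 0, "ty": 0, "tz": -12, "ax": 0, "ay": 0, "az": 0},
    {"tx": 0, "ty": 0, "tz": -12, "ax": 0, "ay": 0, "az": 0}
  ],
  "gripper": 7.5
}}

```text
t: 24.85
eef_pos: [0.635, -0.0756, 0.1149]
tool_rot: [3.139, 0.0, 1.571]
contact_force: [0.1, -0.5, -0.3]
width: 0.0754
grasp_force: 0.0
```

```bash
python3 - <<'E'
from h import *
d=cap('top')
# dish: white blob outline
img=d['img'][225:272,120:170].astype(int); m=((img.min(2)>150)*255).astype(np.uint8)
c=np.vstack(cv2.findContours(m,cv2.RETR_EXTERNAL,cv2.CHAIN_APPROX_NONE)[0]); (u,v),r=cv2.minEnclosingCircle(c); print(u+120,v+225,r)
print(unproj(d,u+120,v+225,.028), unproj(d,u+120,v+225,.02))
go(.467,.355,.11,np.pi/2)
E
```

```text
146.8930206298828 240.45599365234375 24.89906120300293
[0.48710071 0.34959365 0.028     ] [0.48770858 0.35205591 0.02      ]
t 24.9 pos [ 0.6341 -0.0755  0.1135] rot [3.1415 0.     1.5708]
tx 43.05 ty -16.71 tz 0.35 az -0.000
```

Call:
{"op": "jog_arm", "data": {
  "increments": [
    {"tx": 4.6, "ty": -1.8, "tz": 0, "ax": 0, "ay": 0, "az": 0},
    {"tx": 9.2, "ty": -3.6, "tz": 0, "ax": 0, "ay": 0, "az": 0},
    {"tx": 13.8, "ty": -5.3, "tz": 0, "ax": 0, "ay": 0, "az": 0},
    {"tx": 18.4, "ty": -7.1, "tz": 0, "ax": 0, "ay": 0, "az": 0},
    {"tx": 23, "ty": -8.9, "tz": 0, "ax": 0, "ay": 0, "az": 0},
    {"tx": 27.6, "ty": -10.7, "tz": 0, "ax": 0, "ay": 0, "az": 0},
    {"tx": 32.2, "ty": -12.4, "tz": 0, "ax": 0, "ay": 0, "az": 0},
    {"tx": 36.8, "ty": -14.2, "tz": 0, "ax": 0, "ay": 0, "az": 0},
    {"tx": 41, "ty": -16, "tz": 0, "ax": 0, "ay": 0, "az": 0},
    {"tx": 43.1, "ty": -16.6, "tz": 0, "ax": 0, "ay": 0, "az": 0},
    {"tx": 43.1, "ty": -16.6, "tz": 0, "ax": 0, "ay": 0, "az": 0},
    {"tx": 43.1, "ty": -16.6, "tz": 0, "ax": 0, "ay": 0, "az": 0},
    {"tx": 43.1, "ty": -16.6, "tz": 0, "ax": 0, "ay": 0, "az": 0}
  ]
}}

```text
t: 26.2
eef_pos: [0.4682, 0.3544, 0.113]
tool_rot: [-3.141, 0.001, 1.57]
contact_force: [1.0, 0.7, -0.3]
width: 0.0748
grasp_force: 0.0
```

```bash
python3 - <<'E'
from h import *
d=cap('top');e=cap('scene')
t=cv2.resize(d['img'][150:280,110:410,::-1],None,fx=2.6,fy=2.6,interpolation=cv2.INTER_CUBIC)
s=cv2.resize(e['img'][110:280,180:420,::-1],None,fx=1.5,fy=1.5,interpolation=cv2.INTER_CUBIC)
s=cv2.copyMakeBorder(s,0,0,0,780-s.shape[1],cv2.BORDER_CONSTANT)
cv2.imwrite('pics/g8.png',np.vstack([t,s]))
go(.468,.3555,-.015,np.pi/2)
E
```

```text
t 26.3 pos [0.4685 0.3544 0.1134] rot [-3.1412e+00  5.0000e-04  1.5693e+00]
tx 0.11 ty -0.05 tz 12.84 az -0.001
```

View pics/g8.png

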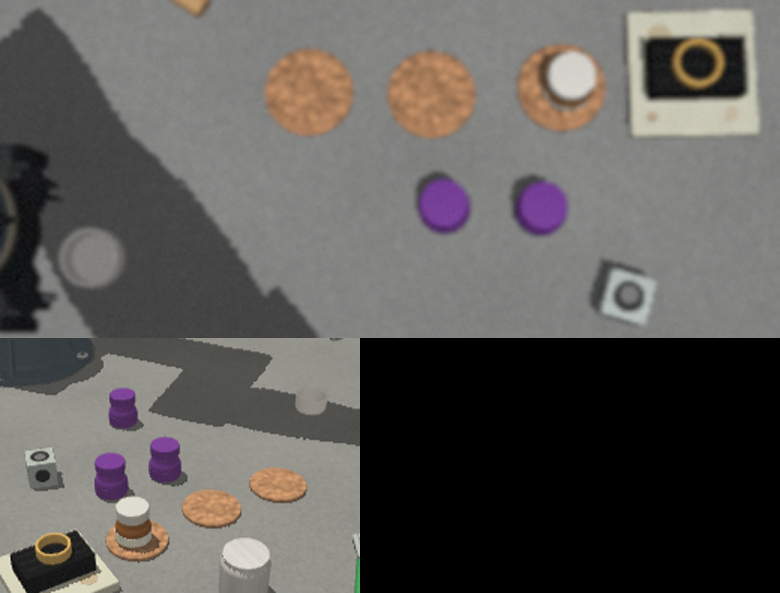

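```bash
python3 - <<'E'
from h import *
d=cap('top')
I=d['img'].astype(int)
def cen(m,r):
    u0,u1,v0,v1=r; M=np.zeros(m.shape,np.uint8); M[v0:v1,u0:u1]=m[v0:v1,u0:u1]
    c=max(cv2.findContours(M,cv2.RETR_EXTERNAL,cv2.CHAIN_APPROX_NONE)[0],key=cv2.contourArea); return np.array(cv2.fitEllipse(c)[0]),cv2.fitEllipse(c)[1]
cork=(I[:,:,0]-I[:,:,2]>35); lid=(I.min(2)>140)
for n,r,z in(('A',(205,252,160,210),.006),('B',(253,300,160,210),.006)):
    c,s=cen(cork,r);print(n,c,s,unproj(d,*c,z)[:2])
c,s=cen(lid,(310,345,165,198));print('lid',c,s,unproj(d,*c,.061)[:2])
gold=(I[:,:,0]-I[:,:,2]>40)
c,s=cen(gold,(360,400,160,190));print('collar',c,s,unproj(d,*c,.056)[:2])
dish=(I.sum(2)>330)
c,s=cen(dish,(125,165,232,268));print('dish',c,s,unproj(d,*c,.025)[:2])
E
```

```text
A [228.38874817 184.98226929] (32.43173599243164, 33.34322738647461) [0.6275115  0.16374673]
B [275.50735474 185.91177368] (32.50151824951172, 33.306087493896484) [0.62653778 0.04781381]
lid [329.67852783 178.42658997] (17.268407821655273, 17.623035430908203) [ 0.63479633 -0.0803657 ]
collar [378.16027832 173.5836792 ] (19.017719268798828, 19.683269500732422) [ 0.64893491 -0.19547843]
dish [144.23443604 248.64959717] (21.112520217895508, 21.837217330932617) [0.46785541 0.3557401 ]
```

Call:
{"op": "jog_arm", "data": {
  "increments": [
    {"tx": 0.12, "ty": -0.05, "tz": 4, "ax": 0, "ay": 0, "az": 0},
    {"tx": 0.12, "ty": -0.05, "tz": 8, "ax": 0, "ay": 0, "az": 0},
    {"tx": 0.12, "ty": -0.05, "tz": 11.5, "ax": 0, "ay": 0, "az": 0},
    {"tx": 0.12, "ty": -0.05, "tz": 12.9, "ax": 0, "ay": 0, "az": 0},
    {"tx": 0.12, "ty": -0.05, "tz": 12.9, "ax": 0, "ay": 0, "az": 0},
    {"tx": 0.12, "ty": -0.05, "tz": 12.9, "ax": 0, "ay": 0, "az": 0}
  ]
}}

```text
t: 26.95
eef_pos: [0.4681, 0.3565, -0.0146]
tool_rot: [3.141, -0.0, 1.57]
contact_force: [0.8, 0.2, -0.1]
width: 0.0748
grasp_force: 0.0
```

Call:
{"op": "jog_arm", "data": {
  "increments": [
    {"tx": 0, "ty": 0, "tz": 0, "ax": 0, "ay": 0, "az": 0},
    {"tx": 0, "ty": 0, "tz": 0, "ax": 0, "ay": 0, "az": 0},
    {"tx": 0, "ty": 0, "tz": 0, "ax": 0, "ay": 0, "az": 0},
    {"tx": 0, "ty": 0, "tz": 0, "ax": 0, "ay": 0, "az": 0},
    {"tx": 0, "ty": 0, "tz": 0, "ax": 0, "ay": 0, "az": 0}
  ],
  "gripper": 4
}}

```text
t: 27.45
eef_pos: [0.4686, 0.3573, -0.0133]
tool_rot: [3.139, -0.001, 1.571]
contact_force: [-3.7, -4.4, 14.9]
width: 0.0511
grasp_force: 60.6
```

Call:
{"op": "jog_arm", "data": {
  "increments": [
    {"tx": 0, "ty": 0, "tz": -1, "ax": 0, "ay": 0, "az": 0},
    {"tx": 0, "ty": 0, "tz": -5, "ax": 0, "ay": 0, "az": 0},
    {"tx": 0, "ty": 0, "tz": -8, "ax": 0, "ay": 0, "az": 0},
    {"tx": 0, "ty": 0, "tz": -8, "ax": 0, "ay": 0, "az": 0},
    {"tx": 0, "ty": 0, "tz": -8, "ax": 0, "ay": 0, "az": 0}
  ]
}}

```text
t: 27.95
eef_pos: [0.4682, 0.3572, 0.066]
tool_rot: [3.14, -0.001, 1.571]
contact_force: [0.0, -0.6, -1.3]
width: 0.0511
grasp_force: 63.0
```

```bash
python3 - <<'E'
from h import *
go(.627,.1635,.065,np.pi/2)
E
```

```text
t 27.95 pos [0.4682 0.3572 0.066 ] rot [ 3.1398e+00 -1.4000e-03  1.5708e+00]
tx -19.37 ty 15.88 tz 0.10 az -0.000
```

Call:
{"op": "jog_arm", "data": {
  "increments": [
    {"tx": -3.7, "ty": 3, "tz": 0, "ax": 0, "ay": 0, "az": 0},
    {"tx": -7.4, "ty": 6.1, "tz": 0, "ax": 0, "ay": 0, "az": 0},
    {"tx": -11.1, "ty": 9.2, "tz": 0, "ax": 0, "ay": 0, "az": 0},
    {"tx": -14.8, "ty": 12.2, "tz": 0, "ax": 0, "ay": 0, "az": 0},
    {"tx": -18, "ty": 14.9, "tz": 0, "ax": 0, "ay": 0, "az": 0},
    {"tx": -19.25, "ty": 15.9, "tz": 0, "ax": 0, "ay": 0, "az": 0},
    {"tx": -19.25, "ty": 15.9, "tz": 0, "ax": 0, "ay": 0, "az": 0},
    {"tx": -19.25, "ty": 15.9, "tz": 0, "ax": 0, "ay": 0, "az": 0},
    {"tx": -19.25, "ty": 15.9, "tz": 0, "ax": 0, "ay": 0, "az": 0}
  ]
}}

```text
t: 28.85
eef_pos: [0.6257, 0.1653, 0.0644]
tool_rot: [-3.141, -0.0, 1.572]
contact_force: [0.5, -0.0, -0.6]
width: 0.051
grasp_force: 63.0
```

```bash
python3 - <<'E'
from h import *
go(.627,.1645,-.005,np.pi/2)
E
```

```text
t 28.85 pos [0.6257 0.1653 0.0644] rot [-3.1407 -0.      1.5721]
tx -0.08 ty 0.13 tz 6.94 az 0.001
```

Call:
{"op": "jog_arm", "data": {
  "increments": [
    {"tx": -0.05, "ty": 0.05, "tz": 4, "ax": 0, "ay": 0, "az": 0},
    {"tx": -0.05, "ty": 0.05, "tz": 6.3, "ax": 0, "ay": 0, "az": 0},
    {"tx": -0.05, "ty": 0.05, "tz": 6.9, "ax": 0, "ay": 0, "az": 0},
    {"tx": -0.05, "ty": 0.05, "tz": 7, "ax": 0, "ay": 0, "az": 0},
    {"tx": -0.05, "ty": 0.05, "tz": 7, "ax": 0, "ay": 0, "az": 0},
    {"tx": -0.05, "ty": 0.05, "tz": 7, "ax": 0, "ay": 0, "az": 0}
  ]
}}

```text
t: 29.45
eef_pos: [0.628, 0.1642, -0.0038]
tool_rot: [3.14, -0.001, 1.571]
contact_force: [-0.3, -0.5, -0.3]
width: 0.0516
grasp_force: 63.0
```

Call:
{"op": "jog_arm", "data": {
  "increments": [
    {"tx": 0, "ty": 0, "tz": 0.08, "ax": 0, "ay": 0, "az": 0},
    {"tx": 0, "ty": 0, "tz": 0.15, "ax": 0, "ay": 0, "az": 0},
    {"tx": 0, "ty": 0, "tz": 0.15, "ax": 0, "ay": 0, "az": 0}
  ]
}}

```text
t: 29.75
eef_pos: [0.6272, 0.1637, -0.0066]
tool_rot: [3.141, -0.0, 1.571]
contact_force: [0.2, 0.4, -1.1]
width: 0.0513
grasp_force: 63.0
```

Call:
{"op": "jog_arm", "data": {
  "increments": [
    {"tx": 0, "ty": 0, "tz": 0.1, "ax": 0, "ay": 0, "az": 0},
    {"tx": 0, "ty": 0, "tz": 0.1, "ax": 0, "ay": 0, "az": 0},
    {"tx": 0, "ty": 0, "tz": 0.1, "ax": 0, "ay": 0, "az": 0}
  ]
}}

```text
t: 30.05
eef_pos: [0.6273, 0.1637, -0.0072]
tool_rot: [3.141, -0.0, 1.571]
contact_force: [-1.8, -0.5, 5.7]
width: 0.051
grasp_force: 63.7
```

Call:
{"op": "jog_arm", "data": {
  "increments": [
    {"tx": 0, "ty": 0, "tz": -0.05, "ax": 0, "ay": 0, "az": 0},
    {"tx": 0, "ty": 0, "tz": -0.05, "ax": 0, "ay": 0, "az": 0},
    {"tx": 0, "ty": 0, "tz": -0.05, "ax": 0, "ay": 0, "az": 0},
    {"tx": 0, "ty": 0, "tz": -0.05, "ax": 0, "ay": 0, "az": 0},
    {"tx": 0, "ty": 0, "tz": -0.05, "ax": 0, "ay": 0, "az": 0},
    {"tx": 0, "ty": 0, "tz": -3, "ax": 0, "ay": 0, "az": 0},
    {"tx": 0, "ty": 0, "tz": -7, "ax": 0, "ay": 0, "az": 0},
    {"tx": 0, "ty": 0, "tz": -12, "ax": 0, "ay": 0, "az": 0},
    {"tx": 0, "ty": 0, "tz": -12, "ax": 0, "ay": 0, "az": 0},
    {"tx": 0, "ty": 0, "tz": -12, "ax": 0, "ay": 0, "az": 0}
  ],
  "gripper": 7.5
}}

```text
t: 31.05
eef_pos: [0.628, 0.1639, 0.1135]
tool_rot: [3.139, -0.001, 1.571]
contact_force: [-0.2, -0.2, -1.2]
width: 0.075
grasp_force: 0.0
```

```bash
python3 - <<'E'
from h import *
d=cap('top');I=d['img'][248:280,335:367].astype(int).min(2)
m=(I>130).astype(np.uint8)
c=max(cv2.findContours(m,cv2.RETR_EXTERNAL,cv2.CHAIN_APPROX_NONE)[0],key=cv2.contourArea)
r=cv2.minAreaRect(c);print(r)
P=np.array([unproj(d,u+335,v+248,.042)[:2] for u,v in cv2.boxPoints(r)]);print(P.mean(0),np.degrees(np.arctan2(*(P[1]-P[0])[::-1])),np.linalg.norm(P[1]-P[0]))
go(.4390,-.1325,.11,1.393)
E
```

```text
((15.5, 15.5), (31.0, 31.0), 90.0)
[ 0.43765477 -0.13020352] -89.389444339778 0.0725420443189076
t 31.1 pos [0.6271 0.1637 0.112 ] rot [-3.1416  0.      1.5707]
tx -29.62 ty -18.81 tz 0.20 az 0.178
```

Call:
{"op": "jog_arm", "data": {
  "increments": [
    {"tx": -4, "ty": -2.5, "tz": 0, "ax": 0, "ay": 0, "az": 0.04},
    {"tx": -8, "ty": -5, "tz": 0, "ax": 0, "ay": 0, "az": 0.08},
    {"tx": -12, "ty": -7.6, "tz": 0, "ax": 0, "ay": 0, "az": 0.12},
    {"tx": -16, "ty": -10.2, "tz": 0, "ax": 0, "ay": 0, "az": 0.178},
    {"tx": -20, "ty": -12.7, "tz": 0, "ax": 0, "ay": 0, "az": 0.178},
    {"tx": -24, "ty": -15.2, "tz": 0, "ax": 0, "ay": 0, "az": 0.178},
    {"tx": -28, "ty": -17.8, "tz": 0, "ax": 0, "ay": 0, "az": 0.178},
    {"tx": -29.6, "ty": -18.8, "tz": 0, "ax": 0, "ay": 0, "az": 0.178},
    {"tx": -29.6, "ty": -18.8, "tz": 0, "ax": 0, "ay": 0, "az": 0.178},
    {"tx": -29.6, "ty": -18.8, "tz": 0, "ax": 0, "ay": 0, "az": 0.178},
    {"tx": -29.6, "ty": -18.8, "tz": 0, "ax": 0, "ay": 0, "az": 0.178}
  ]
}}

```text
t: 32.2
eef_pos: [0.4392, -0.1316, 0.1116]
tool_rot: [-3.141, -0.0, 1.394]
contact_force: [0.8, 0.0, 0.1]
width: 0.075
grasp_force: 0.0
```

```bash
python3 - <<'E'
from h import *
go(.4390,-.1325,-.013,1.393)
E
```

```text
t 32.2 pos [ 0.4392 -0.1316  0.1116] rot [-3.1406e+00 -3.0000e-04  1.3935e+00]
tx -0.09 ty -0.00 tz 12.46 az 0.001
```

Call:
{"op": "jog_arm", "data": {
  "increments": [
    {"tx": -0.05, "ty": 0, "tz": 4, "ax": 0, "ay": 0, "az": 0},
    {"tx": -0.05, "ty": 0, "tz": 8, "ax": 0, "ay": 0, "az": 0},
    {"tx": -0.05, "ty": 0, "tz": 11.5, "ax": 0, "ay": 0, "az": 0},
    {"tx": -0.05, "ty": 0, "tz": 12.6, "ax": 0, "ay": 0, "az": 0},
    {"tx": -0.05, "ty": 0, "tz": 12.6, "ax": 0, "ay": 0, "az": 0},
    {"tx": -0.05, "ty": 0, "tz": 12.6, "ax": 0, "ay": 0, "az": 0}
  ]
}}

```text
t: 32.8
eef_pos: [0.44, -0.1327, -0.0126]
tool_rot: [3.141, 0.0, 1.393]
contact_force: [-0.4, 0.3, 0.9]
width: 0.0748
grasp_force: 0.0
```

Call:
{"op": "jog_arm", "data": {
  "increments": [
    {"tx": 0, "ty": 0, "tz": 0, "ax": 0, "ay": 0, "az": 0},
    {"tx": 0, "ty": 0, "tz": 0, "ax": 0, "ay": 0, "az": 0},
    {"tx": 0, "ty": 0, "tz": 0, "ax": 0, "ay": 0, "az": 0},
    {"tx": 0, "ty": 0, "tz": 0, "ax": 0, "ay": 0, "az": 0},
    {"tx": 0, "ty": 0, "tz": 0, "ax": 0, "ay": 0, "az": 0},
    {"tx": 0, "ty": 0, "tz": 0, "ax": 0, "ay": 0, "az": 0}
  ],
  "gripper": 3
}}

```text
t: 33.4
eef_pos: [0.4394, -0.1329, -0.0126]
tool_rot: [3.14, 0.0, 1.393]
contact_force: [-6.9, 1.9, 17.6]
width: 0.0412
grasp_force: 59.7
```

Call:
{"op": "jog_arm", "data": {
  "increments": [
    {"tx": 0, "ty": 0, "tz": -1, "ax": 0, "ay": 0, "az": 0},
    {"tx": 0, "ty": 0, "tz": -4, "ax": 0, "ay": 0, "az": 0},
    {"tx": 0, "ty": 0, "tz": -8, "ax": 0, "ay": 0, "az": 0},
    {"tx": 0, "ty": 0, "tz": -11, "ax": 0, "ay": 0, "az": 0},
    {"tx": 0, "ty": 0, "tz": -11, "ax": 0, "ay": 0, "az": 0},
    {"tx": 0, "ty": 0, "tz": -11, "ax": 0, "ay": 0, "az": 0}
  ]
}}

```text
t: 34.0
eef_pos: [0.4394, -0.1328, 0.0967]
tool_rot: [3.14, 0.0, 1.393]
contact_force: [-0.2, 0.2, -5.7]
width: 0.0412
grasp_force: 62.9
```

```bash
python3 - <<'E'
from h import *
go(.6265,.0475,.097,np.pi/2)
E
```

```text
t 34.0 pos [ 0.4394 -0.1328  0.0967] rot [3.1402e+00 1.0000e-04 1.3928e+00]
tx 21.06 ty 15.22 tz -0.03 az -0.178
```

Call:
{"op": "jog_arm", "data": {
  "increments": [
    {"tx": 3.5, "ty": 2.5, "tz": 0, "ax": 0, "ay": 0, "az": -0.03},
    {"tx": 7, "ty": 5, "tz": 0, "ax": 0, "ay": 0, "az": -0.06},
    {"tx": 10.5, "ty": 7.5, "tz": 0, "ax": 0, "ay": 0, "az": -0.1},
    {"tx": 14, "ty": 10, "tz": 0, "ax": 0, "ay": 0, "az": -0.14},
    {"tx": 17.5, "ty": 12.6, "tz": 0, "ax": 0, "ay": 0, "az": -0.178},
    {"tx": 20, "ty": 14.4, "tz": 0, "ax": 0, "ay": 0, "az": -0.178},
    {"tx": 21.05, "ty": 15.2, "tz": 0, "ax": 0, "ay": 0, "az": -0.178},
    {"tx": 21.05, "ty": 15.2, "tz": 0, "ax": 0, "ay": 0, "az": -0.178},
    {"tx": 21.05, "ty": 15.2, "tz": 0, "ax": 0, "ay": 0, "az": -0.178},
    {"tx": 21.05, "ty": 15.2, "tz": 0, "ax": 0, "ay": 0, "az": -0.178},
    {"tx": 21.05, "ty": 15.2, "tz": 0, "ax": 0, "ay": 0, "az": -0.178}
  ]
}}

```text
t: 35.1
eef_pos: [0.6253, 0.0468, 0.0962]
tool_rot: [-3.141, 0.0, 1.57]
contact_force: [0.5, -0.3, -5.0]
width: 0.0408
grasp_force: 63.0
```

```bash
python3 - <<'E'
from h import *
go(.6265,.0475,-.004,np.pi/2)
E
```

```text
t 35.1 pos [0.6253 0.0468 0.0962] rot [-3.1412e+00  1.0000e-04  1.5699e+00]
tx 0.07 ty 0.12 tz 10.02 az -0.001
```

Call:
{"op": "jog_arm", "data": {
  "increments": [
    {"tx": 0.05, "ty": 0.05, "tz": 4, "ax": 0, "ay": 0, "az": 0},
    {"tx": 0.05, "ty": 0.05, "tz": 8, "ax": 0, "ay": 0, "az": 0},
    {"tx": 0.05, "ty": 0.05, "tz": 9.5, "ax": 0, "ay": 0, "az": 0},
    {"tx": 0.05, "ty": 0.05, "tz": 9.9, "ax": 0, "ay": 0, "az": 0},
    {"tx": 0.05, "ty": 0.05, "tz": 10.0, "ax": 0, "ay": 0, "az": 0},
    {"tx": 0.05, "ty": 0.05, "tz": 10.0, "ax": 0, "ay": 0, "az": 0},
    {"tx": 0.05, "ty": 0.05, "tz": 10.0, "ax": 0, "ay": 0, "az": 0}
  ]
}}

```text
t: 35.8
eef_pos: [0.6273, 0.048, -0.0024]
tool_rot: [3.14, -0.0, 1.571]
contact_force: [1.1, 0.2, -3.7]
width: 0.0411
grasp_force: 62.8
```

Call:
{"op": "jog_arm", "data": {
  "increments": [
    {"tx": 0, "ty": 0, "tz": 0.08, "ax": 0, "ay": 0, "az": 0},
    {"tx": 0, "ty": 0, "tz": 0.15, "ax": 0, "ay": 0, "az": 0},
    {"tx": 0, "ty": 0, "tz": 0.15, "ax": 0, "ay": 0, "az": 0}
  ]
}}

```text
t: 36.1
eef_pos: [0.6265, 0.048, -0.0052]
tool_rot: [3.141, 0.0, 1.571]
contact_force: [-0.3, -1.5, -5.1]
width: 0.0412
grasp_force: 62.8
```

Call:
{"op": "jog_arm", "data": {
  "increments": [
    {"tx": 0, "ty": 0, "tz": 0.1, "ax": 0, "ay": 0, "az": 0},
    {"tx": 0, "ty": 0, "tz": 0.1, "ax": 0, "ay": 0, "az": 0},
    {"tx": 0, "ty": 0, "tz": 0.1, "ax": 0, "ay": 0, "az": 0}
  ]
}}

```text
t: 36.4
eef_pos: [0.6264, 0.048, -0.0064]
tool_rot: [-3.141, 0.0, 1.571]
contact_force: [0.2, -0.2, -3.4]
width: 0.0413
grasp_force: 62.8
```

Call:
{"op": "jog_arm", "data": {
  "increments": [
    {"tx": 0, "ty": 0, "tz": 0.1, "ax": 0, "ay": 0, "az": 0},
    {"tx": 0, "ty": 0, "tz": 0.1, "ax": 0, "ay": 0, "az": 0},
    {"tx": 0, "ty": 0, "tz": 0.1, "ax": 0, "ay": 0, "az": 0}
  ]
}}

```text
t: 36.7
eef_pos: [0.6265, 0.048, -0.0065]
tool_rot: [3.141, -0.0, 1.571]
contact_force: [-4.8, -0.1, 7.7]
width: 0.041
grasp_force: 64.5
```

Call:
{"op": "jog_arm", "data": {
  "increments": [
    {"tx": 0, "ty": 0, "tz": 0, "ax": 0, "ay": 0, "az": 0},
    {"tx": 0, "ty": 0, "tz": 0, "ax": 0, "ay": 0, "az": 0},
    {"tx": 0, "ty": 0, "tz": 0, "ax": 0, "ay": 0, "az": 0},
    {"tx": 0, "ty": 0, "tz": 0, "ax": 0, "ay": 0, "az": 0},
    {"tx": 0, "ty": 0, "tz": 0, "ax": 0, "ay": 0, "az": 0},
    {"tx": 0, "ty": 0, "tz": -3, "ax": 0, "ay": 0, "az": 0},
    {"tx": 0, "ty": 0, "tz": -7, "ax": 0, "ay": 0, "az": 0},
    {"tx": 0, "ty": 0, "tz": -11, "ax": 0, "ay": 0, "az": 0},
    {"tx": 0, "ty": 0, "tz": -14, "ax": 0, "ay": 0, "az": 0},
    {"tx": 0, "ty": -4, "tz": -14, "ax": 0, "ay": 0, "az": 0},
    {"tx": 0, "ty": -8, "tz": -14, "ax": 0, "ay": 0, "az": 0},
    {"tx": 0, "ty": -12, "tz": -14, "ax": 0, "ay": 0, "az": 0},
    {"tx": 0, "ty": -16, "tz": -14, "ax": 0, "ay": 0, "az": 0},
    {"tx": 0, "ty": -20, "tz": -14, "ax": 0, "ay": 0, "az": 0},
    {"tx": 0, "ty": -24, "tz": -14, "ax": 0, "ay": 0, "az": 0},
    {"tx": 0, "ty": -28, "tz": -14, "ax": 0, "ay": 0, "az": 0},
    {"tx": 0, "ty": -28, "tz": -14, "ax": 0, "ay": 0, "az": 0}
  ],
  "gripper": 7.5
}}

```text
t: 38.4
eef_pos: [0.3424, 0.0478, 0.1327]
tool_rot: [-3.141, 0.0, 1.571]
contact_force: [0.4, -0.0, 0.4]
width: 0.0752
grasp_force: 0.0
```

```bash
python3 - <<'E'
from h import *
d=cap('top');e=cap('scene')
t=cv2.resize(d['img'][150:220,200:410,::-1],None,fx=3.6,fy=3.6,interpolation=cv2.INTER_CUBIC)
s=cv2.resize(e['img'][180:310,165:405,::-1],None,fx=2.6,fy=2.6,interpolation=cv2.INTER_CUBIC)
s=cv2.copyMakeBorder(s,0,0,0,t.shape[1]-s.shape[1],cv2.BORDER_CONSTANT)
cv2.imwrite('pics/g9.png',np.vstack([t,s])); print(t.shape,s.shape)
E
```

```text
(252, 756, 3) (338, 756, 3)
```

View pics/g9.png

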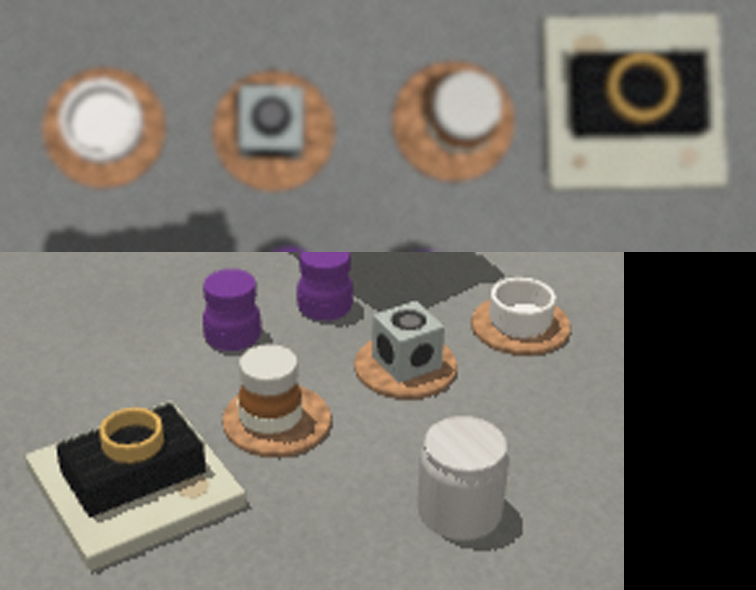

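```bash
python3 - <<'E'
from h import *
d=cap('top');e=cap('scene')
C=lambda q:(q[0]/3.6+200-.36,q[1]/3.6+150-.36); S=lambda q:(q[0]/2.6+165-.3,(q[1]-252)/2.6+180-.3)
def r(n,f,D,base,zb,top,zt):
    b=unproj(D,*f(base),zb);t=unproj(D,*f(top),zt);print(n,b[:2].round(4),t[:2].round(4),((t-b)[:2]*1000).round(1))
r('dish',C,d,(104,127),.004,(101,119),.032)
r('dome',C,d,(274,130),.004,(270.5,119),.048)
r('lid',C,d,(454,120),.004,(468.5,103),.061)
r('collar',C,d,(635.2,99.8),.015,(643.5,88),.057)
r('dish s',S,e,(521,315),.004,(523,294),.034)
r('dome s',S,e,(406,359),.004,(408,321),.048)
r('lid s',S,e,(277,410),.004,(269,361),.061)
r('collar s',S,e,(136,482),.015,(132,424),.057)
E
```

```text
dish [0.6281 0.1637] [0.6278 0.1622] [-0.3 -1.5]
dome [0.6274 0.0473] [0.6258 0.0486] [-1.6  1.3]
lid [ 0.6358 -0.0761] [ 0.6352 -0.0806] [-0.6 -4.5]
collar [ 0.649  -0.1987] [ 0.6475 -0.1958] [-1.5  2.9]
dish s [0.6177 0.1762] [0.6267 0.1678] [ 9.1 -8.4]
dome s [0.6213 0.0559] [0.6281 0.0514] [ 6.8 -4.5]
lid s [ 0.6268 -0.0667] [ 0.6352 -0.0762] [ 8.4 -9.5]
collar s [ 0.6598 -0.1967] [ 0.6474 -0.1904] [-12.3   6.3]
```

```bash
python3 -c "
from cell import manip
print(manip.job_done())"
```

```text
the job is handed in; nothing more can be done
None
```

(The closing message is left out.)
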